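Refit the washed knobs of the herb doser and start it

TASK

The herb doser has been washed down: take the orange splash cap off its start knob and leave it in the aluminium tray, and push every knob standing on the mat onto the spindle in the ring of its own colour, turning it slowly until it drops fully home, then gently turn it clockwise until you feel its stop. Once all the knobs present are home and at their stops, pull the green start knob right up, hold it there for a moment, and let it go back down. Leave the jars and the scale where they are.

Things in the scene. Friction and masses are not known exactly. Their poses are not given: they have to be found in the camera images.
- doser: the herb doser's control unit: a fixed white box 260 x 260 x 55 mm high; origin at the centre of its underside, z up, x to its back (away from the robot at yaw 0). On its flat top (the panel): three brass spindles, each in the centre of a coloured ring, and the start knob under its orange cap, in a square of 120 mm pitch.
- red_shaft (a point): on the panel, on the upright axis of the red spindle (front left); axes as the doser's. Its tang, 17.5 x 8.5 mm and 14 mm high, turns stiffly (0.08 N m). At its clockwise stop (seen from above) its long side lies along x, towards the ring's black mark; it starts 0.45 to 1.0 rad counter-clockwise of that, not told. Other stop: 1.3 rad.
- yellow_shaft (a point): on the panel, on the upright axis of the yellow spindle (front right); axes as the doser's. Tang, stiffness, stops and range of starts as the red spindle's; it starts at an angle of its own.
- blue_shaft (a point): on the panel, on the upright axis of the blue spindle (back left); axes as the doser's. Tang, stiffness, stops and range of starts as the red spindle's; it starts at an angle of its own.
- red_knob_mid (a point): centre of the loose red-topped knob, absent in some starts: a black bar 50 (x) x 28 (y) x 36 mm high, 60 g, standing on its foot. Slot in its foot 20 (x) x 11 mm, 18 mm deep, takes the tang either way round, about 0.12 rad play. Home: foot flat on the panel, 18 mm below this point; out of line it stands 14 mm higher, on the tang.
- yellow_knob_mid (a point): centre of the loose yellow-topped knob, absent in some starts: a black bar 50 (x) x 28 (y) x 36 mm high, 60 g, standing on its foot. Otherwise like the red knob.
- blue_knob_mid (a point): centre of the loose blue-topped knob, absent in some starts: a black bar 50 (x) x 28 (y) x 36 mm high, 60 g, standing on its foot. Otherwise like the red knob.
- cap_mid (a point): centre of the loose orange splash cap: an upturned round cup, 46 mm across, 45 mm high, closed on top, 3 mm wall, 40 g; at the start it stands on the panel over the start knob.
- tray_in (a point): centre of the inner floor (4 to 5 mm over the table) of the fixed, open aluminium tray, 120 x 120 mm, rim 25 mm high, 4 mm wall.
- mat: the fixed cork mat, 200 (x) x 300 (y) x 3 mm, on which the knobs stand; origin at the centre of its underside.
- start_grip (a point): on the axis of the start knob, at the middle of its green round head (30 mm across, 22 mm high, its underside 14 mm over the panel at rest); it moves with the knob.
- start_knob (a joint): travel of the start knob in m: 0 at rest (down), 0.012 pulled right up to its stop. A spring draws it down with 3 N at rest, 6 N when right up.
- jar_a: amber stock jar, 100 mm across, 190 mm high, white lid; not to be disturbed; origin at its foot.
- jar_b: green stock jar, 100 mm across, 190 mm high, white lid; not to be disturbed; origin at its foot.
- scale: round black weighing scale with steel pan, 150 mm across, 28 mm high; not to be disturbed; origin at its foot.

How it is judged:
By the outcome, as a careful person would: the job done as asked, in the order asked, and still so for the second after the job is handed in, with the robot touching nothing.
Of red_knob, yellow_knob, blue_knob only 2 to 3 are there at a start; the rules pass over those that are not, and their reading is None.
At some moment in a run one of red_knob, yellow_knob, blue_knob, cap may be knocked a few centimetres aside while the robot is not near it.
It also fails if it takes over 210 s, if anything falls off the work surface, if the arm or the gripper's body presses on something with over 40 N, if the wrist force passes 120 N, or if a joint passes its speed limit or range.

ROBOT

A 7-joint arm with a two-finger parallel gripper is mounted at the origin on the work surface. World frame = base frame: x ahead of the robot, y to its left, z up, the work surface at z = 0. Lengths are in m, angles in rad, forces in N, time in s.
With the tool pointing down it reaches from about 0.4 to 0.85 m from the base axis. Payload 10.4 kg.
Tool frame: the origin (TCP) lies between the finger pads; the fingertips stand 22 mm ahead of it and the grasp point (between the pads) lies 3 mm ahead of it; z points along the fingers, y is the line along which they close (so a half turn about z gives the same grasp; the last joint's range is limited). The gripper opens to 85 mm and grips with 20 to 120 N. Pads are 22 mm wide; open, the fingers measure 114 mm over their backs; the gripper's body (76 mm by 85 mm) begins 54 mm behind the grasp point. The pads swing forward as they close: fully open they stand 13 mm farther back than shut.
Start: joints at [-1.219, 0.332, -0.065, 1.46, 0.022, 1.35, -0.088], TCP at [0.229, 0.582, 0.253] pointing down, gripper open.
Joint ranges: [-2.6, 2.6], [-0.5, 2.12], [-1.47, 1.34], [0.16, 2.42], [-1.27, 4.41], [0.06, 2.06], [-2.6, 2.6]. Speed limits (rad/s): [2.22, 2.22, 2.79, 2.79, 3.14, 3.14, 3.14].

INTERFACE

Orientations are given as a unit quaternion [x, y, z, w].
In Python, from workcell import manip, camera, ticket, boxes_of, outline_of gives the robot as it stands.
- The arm moves only by the tool carry_out, never from a script. Its argument "deltas" is a list of rows, each a list of 5 numbers: the shift along the tool's x, y, z as a fraction of full scale, then the turn about the tool's z as a fraction of full scale, then the opening, from -1 (shut) to 1 (fully open), so that 0 is half open. In form: [[tx, ty, tz, spin, gripper], ...]. A call has 1 to 20 rows; each row is the pose to reach, as a shift and turn from the pose commanded when the call began, along the tool's axes at that moment; what a row does not reach only later rows make up. Full scale, the value 1, is 150 mm for a shift and 30 degrees for a turn. A row lasts 1/8 s, in which the tool goes at most 62.5 mm and 10.7 degrees, less where a joint would pass 70% of its speed; a pose out of reach is approached as far as the arm can. A call with a number of a shift or a turn outside -1 to 1 is refused whole. A call with a gripper value outside its range is refused whole. The fingers move at their own pace and stop on an object; "force" is the grip in N (left out, the last holds). Time passes only in rows, so rows that repeat a pose let the fingers close. It gives the time, the measured TCP pose, the force, the opening and the grip force at its end, in the units of the state.
- manip.get_obs(): the state, without advancing time (a new reading comes with each control period).
- camera(name): name is "side" or "top"; returns a dict with "img" (420x560x3 uint8, red, green, blue), "depth" (420x560 float32, m along the optical axis (not along the pixel's ray), 0 where there is no reading), "vertical_fov" (degrees; the focal length in pixels is half the picture's height over the tangent of half this angle, whatever the lens; pixels are square), "cx", "cy" (the principal point, pixels), "R" (3x3) and "t" (3): a world point X has camera coordinates R X + t. Camera axes: x right, y down, z forward; pixel columns grow to the right and rows downward; lengths in m; the calibration is good to about 2 mm. A picture is of the moment at which its call begins.
- ticket.hand_in(): hands the job in; it is judged then, once.
Trained networks look in a picture, given as the dict that the camera call returned (one of the last four; its "shot" number tells which), for a name from the list of things; names that differ only in an ending like _2 or _b are one class to them, and where a whole thing is asked for, a point or a joint stands for the part that bears it (a point fixed in the world has none). Each returns a list of dicts, best first, with "conf" (0 to 1); they miss things now and then, are a little off and sometimes report something else, mostly with a low value. They report only what shows in the picture. A call takes as long as a camera call.
- boxes_of(query, picture): "position" ([x, y, z] in m, in world coordinates, good to about 4 mm: the middle of the surface that is visible of it).
- outline_of(query, picture): "region" (420x560 bool, what is visible of it).
The state is a dict: "clock": time; "joint_pos": joint angles; "joint_velocities": joint speeds; "tau": joint torques, N m; "position": TCP position; "ee_rot": TCP orientation; "ft_force": force on the tool from outside, world axes, zero at the start; "torque": the same for the moment, N m; "grip_width": opening from 0.0 (shut) to 1.0 (fully open); "grasp_force": force on a finger pad.
Only numpy, scipy, OpenCV 4.12 (cv2) and the standard library are available. Lean on these libraries where they do the work, as an engineer would, in place of code of your own. Each camera call takes 0.05 s, during which the arm holds its last target. There are 200 camera calls.

## Working session

There is one attempt and no reset: what is moved stays moved. The work goes in short steps, Python scripts to look and compute and a tool call to move; the robot and the scene stay as the last step left them, time stands still between calls to the robot, and variables do not carry over. Pictures are saved under pics/ and viewed, at most 14 in all, crops included, and the job is handed in when it is done.

Besides the shell and the picture viewer there is one more tool, called after ">>>" as name([rows], argument=value, ...), one row to a line, values as JSON. carry_out: Moves the arm, as the interface text tells. Its arguments: {"type":"object","properties":{"deltas":{"type":"array","items":{"type":"array","items":{"type":"number"}}},"force":{"type":"number"}},"required":["deltas"]}

```bash
mkdir -p pics; ls
cat > h.py <<'E'
import numpy as np, cv2
from workcell import manip, camera, ticket, boxes_of, outline_of
def f(c): return c["img"].shape[0]/2/np.tan(np.radians(c["vertical_fov"])/2)
def cloud(c):
    d=c["depth"]; v,u=np.mgrid[:d.shape[0],:d.shape[1]]; F=f(c)
    P=np.stack([(u-c["cx"])/F*d,(v-c["cy"])/F*d,d],-1)
    W=(P-c["t"])@c["R"]; W[d==0]=np.nan
    return W
def proj(c,X):
    p=c["R"]@np.array(X)+c["t"]; return p[:2]/p[2]*f(c)+[c["cx"],c["cy"]]
def save(n,img,s=1):
    cv2.imwrite(f"pics/{n}.png",cv2.cvtColor(cv2.resize(img,None,fx=s,fy=s,interpolation=cv2.INTER_CUBIC),cv2.COLOR_RGB2BGR))
E
python3 - <<'E'
from h import *
o=manip.get_obs()
for k,v in o.items(): print(k,np.round(v,3))
for n in("side","top"):
    c=camera(n); save(n+"0",c["img"],1.4); print(n,c["vertical_fov"],c["cx"],c["cy"],np.round(c["R"],3).tolist(),np.round(c["t"],3), "C",np.round(-c["R"].T@c["t"],3),(c["depth"]==0).mean())
    for q in "doser red_shaft yellow_shaft blue_shaft red_knob_mid yellow_knob_mid blue_knob_mid cap_mid tray_in mat start_grip jar_a jar_b scale".split():
        print(q,[(np.round(b["position"],3).tolist(),round(b["conf"],2)) for b in boxes_of(q,c)[:3]])
E
```

```text
pics
clock 0.0
joint_pos [-1.219  0.333 -0.065  1.461  0.022  1.35  -0.088]
joint_velocities [-0.     0.001 -0.001  0.    -0.     0.001 -0.001]
tau [-0.0000e+00 -6.2544e+01  4.9000e-02 -3.9159e+01  1.6000e-02  1.0000e-02
  0.0000e+00]
position [0.229 0.581 0.253]
ee_rot [ 0.186  0.982 -0.001 -0.   ]
ft_force [ 0.626  0.22  -0.309]
torque [0.011 0.005 0.055]
grasp_force 0.0
grip_width 0.997
side 53.62861146128761 277.77897078807024 218.24738640898175 [[0.985, -0.171, -0.022], [-0.104, -0.482, -0.87], [0.138, 0.859, -0.492]] [-0.557  0.123  1.104] C [ 0.409 -0.985  0.638] 0.003907312925170068
doser [([0.552, 0.113, 0.054], 0.9)]
red_shaft [([0.552, 0.111, 0.053], 0.7)]
yellow_shaft [([0.553, 0.11, 0.054], 0.83), ([0.668, -0.136, 0.004], 0.35)]
blue_shaft [([0.552, 0.112, 0.055], 0.69)]
red_knob_mid [([0.468, -0.317, 0.034], 0.86)]
yellow_knob_mid [([0.525, -0.112, 0.03], 0.78)]
blue_knob_mid []
cap_mid [([0.63, 0.122, 0.086], 0.81)]
tray_in [([0.663, -0.137, 0.005], 0.77)]
mat [([0.479, -0.236, 0.004], 0.94)]
start_grip []
jar_a [([0.541, 0.426, 0.11], 0.94), ([0.674, 0.412, 0.112], 0.
[... 195 characters left out ...]
 [-0.998, -0.009, -0.068], [0.068, 0.007, -0.998]] [0.009 0.557 1.601] C [0.447 0.002 1.635] 0.004098639455782313
doser [([0.564, 0.193, 0.057], 0.56)]
red_shaft [([0.56, 0.189, 0.056], 0.93)]
yellow_shaft [([0.563, 0.197, 0.058], 0.96), ([0.577, -0.469, 0.032], 0.38)]
blue_shaft []
red_knob_mid []
yellow_knob_mid [([0.524, -0.104, 0.042], 0.52)]
blue_knob_mid []
cap_mid [([0.638, 0.14, 0.097], 0.48), ([0.667, -0.142, 0.0], 0.32)]
tray_in [([0.672, -0.141, -0.0], 0.64)]
mat [([0.485, -0.203, -0.001], 0.71)]
start_grip []
jar_a [([0.674, 0.43, 0.189], 0.89), ([0.544, 0.446, 0.191], 0.66)]
jar_b [([0.674, 0.43, 0.189], 0.89), ([0.544, 0.446, 0.191], 0.66)]
scale [([0.581, -0.47, 0.029], 0.74)]
```

View pics/side0.png

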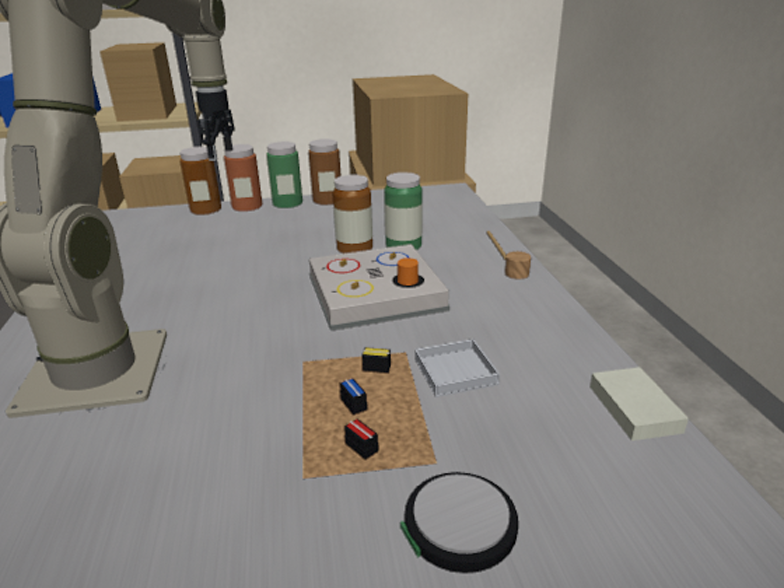

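View pics/top0.png

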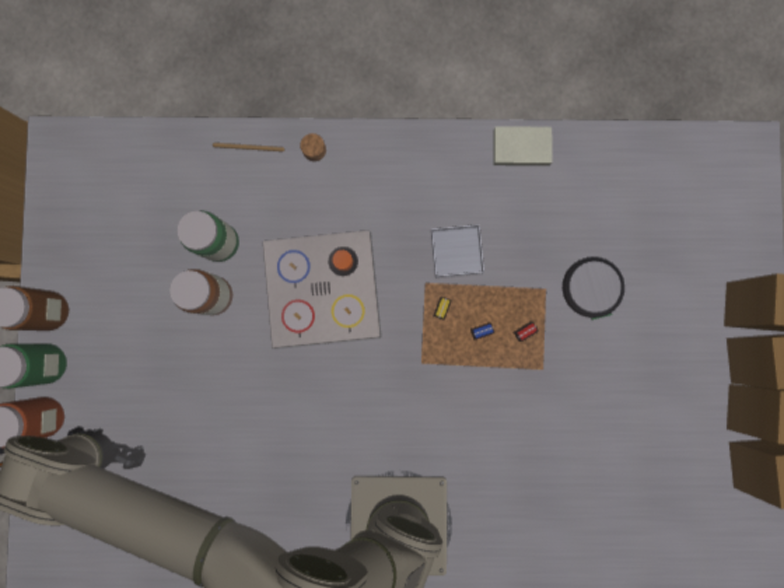

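Side view: three knobs on the mat, yellow (376,359), blue (353,395) and red (361,438). The doser is at (378,285) with its orange cap at (407,272), and the tray is at (456,366). The top view agrees. Next I'll measure precisely.

```bash
cat >> h.py <<'E'
def mask_hsv(img,lo,hi):
    return cv2.inRange(cv2.cvtColor(img,cv2.COLOR_RGB2HSV),np.array(lo),np.array(hi))>0
COL={"red":[((0,110,60),(7,255,255)),((172,110,60),(180,255,255))],"yellow":[((22,110,80),(35,255,255))],"blue":[((105,100,50),(130,255,255))],"orange":[((8,180,90),(16,255,255))]}
def cm(img,n): return np.any([mask_hsv(img,*r) for r in COL[n]],axis=0)
def onplane(c,uv,z):
    uv=np.atleast_2d(uv).astype(float); F=f(c)
    d=np.c_[(uv-[c["cx"],c["cy"]])/F,np.ones(len(uv))]@c["R"]; C=-c["R"].T@c["t"]
    return C+d*((z-C[2])/d[:,2])[:,None]
def rect(P):
    (x,y),s,a=cv2.minAreaRect((P[:,:2]*1000).astype(np.float32)); 
    if s[0]<s[1]: a+=90; s=s[::-1]
    return np.round([x,y,s[0],s[1]],1),round((a+90)%180-90,1)
E
python3 - <<'E'
from h import *
cs={n:camera(n) for n in("top","side")}
box=lambda W,x0,x1,y0,y1:(W[...,0]>x0)&(W[...,0]<x1)&(W[...,1]>y0)&(W[...,1]<y1)
for n,c in cs.items():
    W=cloud(c); z=W[...,2]; im=c["img"]
    t=box(W,.4,.5,-.05,0); print(n,"table z",np.nanmedian(z[t]))
    D=box(W,.4,.75,0,.28)
    p=D&(z>.045)&(z<.065); print("panel z",np.median(z[p]),rect(W[p]))
    cap=D&(z>.085); cap&=cm(im,"orange")|True; P=W[cap]; print("cap",len(P),P.mean(0),P.min(0),P.max(0))
    M=box(W,.36,.60,-.40,-.05)
    for k in("red","yellow","blue"):
        m=D&cm(im,k); v,u=np.nonzero(m); X=onplane(c,np.c_[u,v],.055); (x,y),r=cv2.minEnclosingCircle((X[:,:2]*1000).astype(np.float32)); 
        e=cv2.fitEllipse((X[:,:2]*1000).astype(np.float32)) 
        print(k,"ring",len(X),np.round([x,y,r],1),np.round(e[0],1))
        m=M&cm(im,k)&(z>.02); v,u=np.nonzero(m); h=np.median(z[m]) ; X=onplane(c,np.c_[u,v],.039); print("  knob",len(X),"z",h,rect(X),np.round(X.mean(0),4))
        q=W[m].mean(0); kk=M&(z>.015)&(np.hypot(W[...,0]-q[0],W[...,1]-q[1])<.045); tt=kk&(z>.032); print("  all",tt.sum(),np.median(z[tt]),rect(W[tt]))
    T=box(W,.58,.76,-.24,-.08)&(z>.015)&(z<.035); print("tray rim",T.sum(),rect(W[T]) if T.any() else 0)
    v,u=np.nonzero(box(W,.38,.6,-.4,-.05)&(z>.015)); save(n+"_doser",cv2.resize(im[[slice(160,260),slice(165,240)][n!="top"],slice(180,290) if n=="top" else slice(210,330)],None,fx=6,fy=6,interpolation=cv2.INTER_CUBIC))
E
```

```text
top table z -0.0001176229756586212
panel z 0.054975768361243814 (array([569.2, 177.3, 260.8, 232.6]), 6.3)
cap 157 [0.63154641 0.13602945 0.09930404] [0.60946129 0.11437965 0.08503653] [0.65497143 0.15645946 0.10937598]
red ring 44 [499.4 243.6  38.4] [499.8 244.2]
  knob 72 z 0.039520503675344654 (array([ 468.8, -306.8,   45.4,   22.4]), -58.7) [ 0.4689 -0.3064  0.039 ]
  all 122 0.03933978754863705 (array([ 469.5, -306. ,   50.4,   28.1]), -57.0)
yellow ring 81 [513.8 124.7  39.1] [513.2 125. ]
  knob 80 z 0.04033520462252165 (array([ 523. , -101.9,   46.1,   22.4]), -18.2) [ 0.5236 -0.1024  0.039 ]
  all 122 0.03956544745299197 (array([ 524.4, -103.1,   49.7,   28.1]), -18.6)Traceback (most recent call last):
  File "<stdin>", line 13, in <module>
cv2.error: OpenCV(4.12.0) /io/opencv/modules/imgproc/src/shapedescr.cpp:361: error: (-201:Incorrect size of input array) There should be at least 5 points to fit the ellipse in function 'fitEllipseNoDirect'
```

```bash
cat > m.py <<'E'
from h import *
cs={n:camera(n) for n in("top","side")}
box=lambda W,x0,x1,y0,y1:(W[...,0]>x0)&(W[...,0]<x1)&(W[...,1]>y0)&(W[...,1]<y1)
for n,c in cs.items():
    W=cloud(c); z=W[...,2]; im=c["img"]
    D=box(W,.4,.75,0,.36)
    p=D&(z>.048)&(z<.062); print(n,"panel z",np.median(z[p]),rect(W[p]))
    P=W[D&(z>.085)]; print("cap",len(P),P.mean(0),P.min(0),P.max(0))
    M=box(W,.36,.60,-.40,-.05)
    for k in("red","yellow","blue"):
        m=D&cm(im,k)&(z<.07); v,u=np.nonzero(m); 
        if len(v)>5:
            X=onplane(c,np.c_[u,v],.055); (x,y),r=cv2.minEnclosingCircle((X[:,:2]*1000).astype(np.float32)); e=cv2.fitEllipse((X[:,:2]*1000).astype(np.float32)) 
            print(k,"ring",len(X),np.round([x,y,r],1),np.round(e[0],1))
        m=M&cm(im,k)&(z>.02)
        if m.sum()<5: print("no knob",k);continue
        q=W[m].mean(0); kk=M&(z>.015)&(np.hypot(W[...,0]-q[0],W[...,1]-q[1])<.045); tt=kk&(z>.033); print("  knob",tt.sum(),np.median(z[tt]),rect(W[tt]))
    T=box(W,.58,.76,-.24,-.08)&(z>.015)&(z<.035); print("tray rim",T.sum(),rect(W[T]) if T.any() else 0)
    save(n+"_doser",im[160:255,180:285] if n=="top" else im[170:235,215:325],7)
E
python3 m.py
```

```text
top panel z 0.054944918688997646 (array([567.4, 190.7, 260.1, 259.5]), 6.4)
cap 155 [0.63194737 0.1360608  0.09965854] [0.6098203  0.11420167 0.08679722] [0.65494834 0.15667777 0.10682598]
red ring 46 [543.8 211.2  93.3] [510.5 222.8]
  knob 121 0.039191112256884104 (array([ 469.2, -306.3,   50.3,   27.9]), -57.9)
yellow ring 81 [513.6 124.7  39. ] [513.2 124.9]
  knob 119 0.03922590225149844 (array([ 524.4, -102.8,   49.1,   28.1]), -20.1)
  knob 117 0.039696844300798256 (array([ 469.4, -200.2,   48.8,   27.6]), -70.7)
tray rim 166 (array([ 665.7, -140.1,  121.1,  120.3]), 5.4)
side panel z 0.05414780043389082 (array([565.2, 189.3, 267.1, 259.6]), -83.8)
cap 137 [0.62945942 0.12820074 0.09585843] [0.60898582 0.10808243 0.08505263] [0.65311596 0.15899347 0.10140393]
red ring 32 [499.9 243.7  39.1] [500.  243.6]
  knob 245 0.038694795392810774 (array([ 467.6, -307.7,   51.4,   29.2]), -57.7)
yellow ring 49 [513.2 124.5  39.2] [513.2 124.9]
  knob 146 0.03839206743680811 (array([ 523. , -104.1,   49.4,   31.7]), -19.7)
blue ring 17 [618.7 255.6  38. ] [619.5 255.5]
  knob 180 0.03858168389183206 (array([ 467.4, -201.3,   52.3,   29.3]), -67.5)
tray rim 448 (array([ 663.4, -142.5,  122.3,  121.4]), -84.6)
```

View pics/top_doser.png

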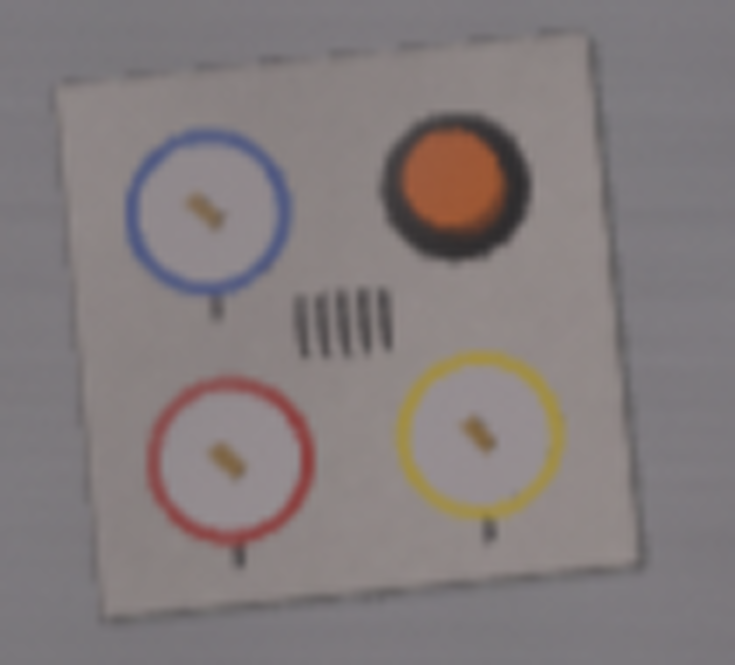

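The top crop shows the brass tangs lying about 41° (red), 41° (yellow) and 49° (blue) off image vertical. The black marks tilt about 6°. I'll write a move planner, then go above the cap.

```bash
cat > plan.py <<'E'
# usage: plan.py x y z(mm) theta(deg of tool y in world) ; prints fractions for successive calls from measured pose
import sys
from h import *
from scipy.spatial.transform import Rotation as Ro
def st():
    o=manip.get_obs(); R=Ro.from_quat(o["ee_rot"]).as_matrix(); p=np.array(o["position"])
    th=np.degrees(np.arctan2(R[1,1],R[0,1])); return o,R,p,th
if __name__=="__main__":
    o,R,p,th=st()
    print("t",round(o["clock"],2),"p",np.round(p*1000,1),"th",round(th,1),"tilt",np.round(R[2,:2],3),"j7",np.round(o["joint_pos"][6],2),"F",np.round(o["ft_force"],1),"Mz",np.round(o["torque"][2],3),"w",np.round(o["grip_width"],3),"gf",np.round(o["grasp_force"],1))
    a=list(map(float,sys.argv[1:]))
    for i in range(0,len(a),4):
        g=np.array(a[i:i+3])/1000; dth=(a[i+3]-th+90)%180-90
        n=int(max(np.ceil(np.abs(R.T@(g-p)).max()/.15-1e-6),np.ceil(abs(dth)/30),1))
        # reach: n calls
        for k in range(n):
            d=R.T@((g-p)/(n-k)); s=-dth/n
            print(f"->{i//4}.{k}",np.round(d/.15,3).tolist(),"spin",round(s/30,3))
            p=p+R@d; R=R@Ro.from_euler("z",s,degrees=True).as_matrix()
        th=a[i+3]
E
python3 plan.py 632 137 200 6.2 632 137 88 6.2
```

```text
t 1.7 p [228.8 581.6 253.3] th 68.5 tilt [-0.  0.] j7 -0.09 F [ 0.1 -0.3  0.5] Mz 0.011 w 0.995 gf 0.0
->0.0 [-0.897, -0.444, 0.089] spin 0.519
->0.1 [-0.983, -0.186, 0.089] spin 0.519
->0.2 [-0.997, 0.084, 0.089] spin 0.519
->0.3 [-0.937, 0.349, 0.089] spin 0.519
->1.0 [-0.0, -0.0, 0.747] spin -0.0
```

>>> carry_out([
  [-0.45,-0.22,0,0.26,1],
  [-0.897,-0.444,0,0.519,1],
  [-0.897,-0.444,0,0.519,1],
], force=30)

```text
clock: 2.08
position: [0.3329, 0.4672, 0.2537]
ee_rot: [0.321, 0.947, 0.0, 0.001]
ft_force: [-0.8, 1.1, 0.5]
grip_width: 1.0
grasp_force: 0.0
```

>>> carry_out([
  [-0.49,-0.09,0,0.26,1],
  [-0.983,-0.186,0,0.519,1],
  [-0.983,-0.186,0,0.519,1],
])

```text
clock: 2.45
position: [0.4333, 0.3557, 0.2537]
ee_rot: [0.446, 0.895, 0.0, 0.001]
ft_force: [-0.8, 1.6, 0.1]
grip_width: 1.001
grasp_force: 0.0
```

>>> carry_out([
  [-0.5,0.04,0,0.26,1],
  [-0.997,0.084,0,0.519,1],
  [-0.997,0.084,0,0.519,1],
])

```text
clock: 2.82
position: [0.5337, 0.2441, 0.2536]
ee_rot: [0.563, 0.826, -0.0, 0.001]
ft_force: [-0.4, 1.3, 0.5]
grip_width: 1.004
grasp_force: 0.0
```

>>> carry_out([
  [-0.47,0.17,0,0.26,1],
  [-0.937,0.349,0.2,0.519,1],
  [-0.937,0.349,0.3,0.519,1],
  [-0.937,0.349,0.3,0.519,1],
])

```text
clock: 3.32
position: [0.6322, 0.1341, 0.206]
ee_rot: [0.669, 0.743, -0.002, -0.0]
ft_force: [-0.9, 0.9, 0.1]
grip_width: 0.999
grasp_force: 0.0
```

```bash
python3 plan.py 632 137 88 6.2
```

```text
t 3.33 p [632.2 134.1 206. ] th 6.0 tilt [-0.002 -0.003] j7 -0.06 F [-0.9  0.9  0.1] Mz 0.029 w 0.999 gf 0.0
->0.0 [0.021, 0.003, 0.786] spin -0.006
```

>>> carry_out([
  [0,0,0.3,0,1],
  [0,0,0.6,0,1],
  [0,0,0.78,0,1],
  [0,0,0.78,0,1],
  [0,0,0.78,0,-0.3],
  [0,0,0.78,0,-0.3],
  [0,0,0.78,0,-0.3],
  [0,0,0.78,0,-0.3],
  [0,0,0.78,0,-0.3],
  [0,0,0.78,0,-0.3],
], force=30)

```text
clock: 4.58
position: [0.633, 0.1375, 0.0932]
ee_rot: [0.668, 0.745, 0.001, 0.0]
ft_force: [-0.5, -0.3, 6.3]
grip_width: 0.527
grasp_force: 30.0
```

```bash
python3 plan.py 632 137 88 6.2; python3 -c "
from h import *
c=camera('side'); save('cap1',c['img'][120:260,180:380],3.5)"
```

```text
t 4.58 p [633.  137.5  93.2] th 6.2 tilt [0.001 0.002] j7 -0.03 F [-0.5 -0.3  6.3] Mz -0.042 w 0.527 gf 30.0
->0.0 [-0.003, -0.007, 0.035] spin 0.002
```

View pics/cap1.png

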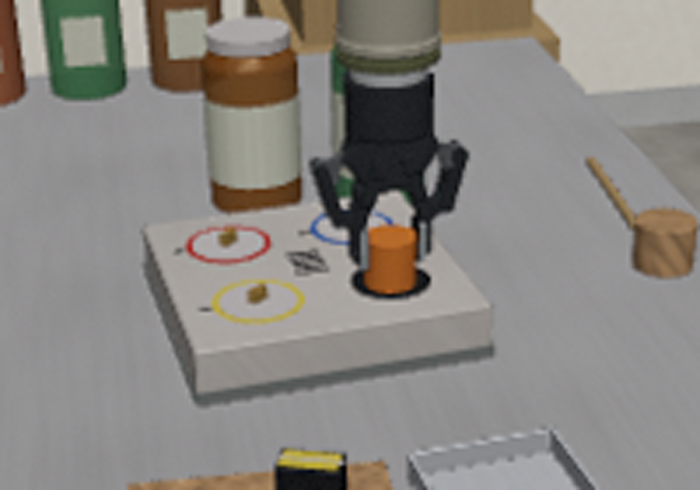

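The cap is gripped, with the pads on both sides at (362,250) and (422,240). Next I lift it and carry it to the tray.

>>> carry_out([
  [0,0,-0.1,0,-0.3],
  [0,0,-0.3,0,-0.3],
  [0,0,-0.6,0,-0.3],
  [0,0,-0.6,0,-0.3],
])

```text
clock: 5.12
position: [0.6344, 0.1373, 0.1867]
ee_rot: [0.668, 0.744, 0.003, 0.002]
ft_force: [-0.2, -0.5, -0.8]
grip_width: 0.523
grasp_force: 30.8
```

```bash
python3 plan.py 665 -141 170 6.2 665 -141 46 6.2
```

```text
t 5.12 p [634.4 137.3 186.7] th 6.2 tilt [0.002 0.008] j7 -0.05 F [-0.2 -0.5 -0.8] Mz -0.088 w 0.523 gf 30.8
->0.0 [-0.933, 0.001, 0.054] spin 0.0
->0.1 [-0.933, 0.001, 0.054] spin 0.0
->1.0 [-0.001, -0.006, 0.827] spin -0.0
```

>>> carry_out([
  [-0.35,0,0,0,-0.3],
  [-0.7,0,0,0,-0.3],
  [-0.933,0,0,0,-0.3],
  [-0.933,0,0,0,-0.3],
])

```text
clock: 5.62
position: [0.6472, -0.0064, 0.1816]
ee_rot: [0.67, 0.743, -0.001, 0.001]
ft_force: [0.6, 0.8, -0.9]
grip_width: 0.524
grasp_force: 30.8
```

>>> carry_out([
  [-0.35,0,0,0,-0.3],
  [-0.7,0,0,0,-0.3],
  [-0.933,0,0.1,0,-0.3],
  [-0.933,0,0.1,0,-0.3],
  [-0.933,0,0.1,0,-0.3],
])

```text
clock: 6.25
position: [0.6629, -0.1392, 0.1662]
ee_rot: [0.667, 0.745, 0.0, -0.0]
ft_force: [0.0, 1.4, -0.7]
grip_width: 0.523
grasp_force: 30.8
```

```bash
python3 plan.py 665 -141 45 6.2
```

```text
t 6.25 p [ 662.9 -139.2  166.2] th 6.3 tilt [ 0.001 -0.   ] j7 0.41 F [ 0.   1.4 -0.7] Mz -0.019 w 0.523 gf 30.8
->0.0 [-0.015, 0.013, 0.808] spin 0.005
```

>>> carry_out([
  [0,0,0.35,0,-0.3],
  [0,0,0.6,0,-0.3],
  [0,0,0.74,0,-0.3],
  [0,0,0.8,0,-0.3],
  [0,0,0.8,0,-0.3],
  [0,0,0.8,0,0.4],
  [0,0,0.8,0,0.4],
  [0,0,0.8,0,0.4],
  [0,0,0.4,0,0.4],
  [0,0,0.1,0,0.4],
  [0,0,0.1,0,0.4],
])

```text
clock: 7.62
position: [0.6647, -0.1419, 0.156]
ee_rot: [0.668, 0.744, 0.002, 0.003]
ft_force: [-0.6, -0.1, -0.1]
grip_width: 0.697
grasp_force: 0.0
```

```bash
cat > knobs.py <<'E'
# knob poses from both views; theta = grip angle (tool y) deg = long axis + 90
from h import *
c=camera("top"); 
for c in (c,camera("side")):
    W=cloud(c); z=W[...,2]; M=(z>.02)&(z<.08)&(W[...,0]>.33)&(W[...,0]<.62)&(W[...,1]>-.45)&(W[...,1]<.0)
    for k in("red","yellow","blue"):
        m=M&cm(c["img"],k)
        if m.sum()<8: print(k,"none"); continue
        q=np.median(W[m],0); t=M&(z>.033)&(np.hypot(W[...,0]-q[0],W[...,1]-q[1])<.04); r,a=rect(W[t]); print(k,t.sum(),r,"long",a,"theta",a+90,"z",round(float(np.median(z[t])),4))
    P=W[(z>.035)&(z<.065)&(W[...,0]>.60)&(W[...,0]<.75)&(W[...,1]>-.22)&(W[...,1]<-.07)]; print("cap in tray",len(P),P.mean(0).round(3) if len(P) else "")
E
python3 knobs.py; python3 plan.py 523.5 -103.5 120 70.7 523.5 -103.5 30 70.7
```

```text
red 123 [ 469.  -305.    49.2   28.1] long -58.4 theta 31.6 z 0.0401
yellow none
blue 90 [ 470.3 -202.2   44.6   27.7] long -71.2 theta 18.799999999999997 z 0.0386
cap in tray 1 [ 0.703 -0.075  0.035]
red 247 [ 467.7 -307.8   52.2   29.9] long -56.8 theta 33.2 z 0.0383
yellow 143 [ 522.6 -105.4   48.8   29.2] long -19.4 theta 70.6 z 0.0381
blue 182 [ 467.9 -202.    50.7   28.3] long -70.5 theta 19.5 z 0.0384
cap in tray 219 [ 0.66  -0.148  0.046]
t 7.72 p [ 662.6 -141.   151.4] th 6.2 tilt [0.    0.001] j7 0.42 F [-0.2  0.6 -0.3] Mz -0.0 w 0.7 gf 0.0
->0.0 [0.117, -0.298, 0.07] spin -0.716
->0.1 [0.218, -0.235, 0.07] spin -0.716
->0.2 [0.289, -0.139, 0.07] spin -0.716
->1.0 [0.0, -0.0, 0.6] spin -0.0
```

>>> carry_out([
  [0.06,-0.15,0,-0.35,0.3],
  [0.117,-0.298,0.05,-0.716,0.3],
  [0.117,-0.298,0.05,-0.716,0.3],
])

```text
clock: 8.1
position: [0.6142, -0.1279, 0.1419]
ee_rot: [0.517, 0.856, -0.0, -0.002]
ft_force: [0.8, 0.2, 0.3]
grip_width: 0.65
grasp_force: 0.0
```

>>> carry_out([
  [0.11,-0.12,0,-0.35,0.3],
  [0.218,-0.235,0.07,-0.716,0.3],
  [0.218,-0.235,0.07,-0.716,0.3],
])

```text
clock: 8.48
position: [0.5686, -0.1157, 0.132]
ee_rot: [0.349, 0.937, -0.0, -0.001]
ft_force: [-0.2, 0.6, 0.2]
grip_width: 0.65
grasp_force: 0.0
```

>>> carry_out([
  [0.14,-0.07,0,-0.35,0.3],
  [0.289,-0.139,0.07,-0.716,0.3],
  [0.289,-0.139,0.07,-0.716,0.3],
  [0.289,-0.139,0.07,-0.716,0.3],
])

```text
clock: 8.98
position: [0.5246, -0.1038, 0.1231]
ee_rot: [0.17, 0.985, 0.0, 0.0]
ft_force: [0.6, -0.8, -0.2]
grip_width: 0.649
grasp_force: 0.0
```

```bash
python3 plan.py 523.5 -104 30 70.7
```

```text
t 8.97 p [ 524.6 -103.8  123.1] th 70.4 tilt [-0.001  0.   ] j7 1.4 F [ 0.6 -0.8 -0.2] Mz 0.05 w 0.649 gf 0.0
->0.0 [0.007, -0.004, 0.621] spin -0.01
```

>>> carry_out([
  [0.0,0,0.3,0,0.3],
  [0,0,0.5,0,0.3],
  [0.005,0,0.62,0,0.3],
  [0.005,0,0.62,0,0.3],
  [0.005,0,0.62,0,-0.7],
  [0.005,0,0.62,0,-0.7],
  [0.005,0,0.62,0,-0.7],
  [0.005,0,0.62,0,-0.7],
  [0.005,0,0.62,0,-0.7],
], force=40)

```text
clock: 10.1
position: [0.5238, -0.1034, 0.0312]
ee_rot: [0.168, 0.986, 0.0, 0.001]
ft_force: [-0.5, -0.4, 6.9]
grip_width: 0.323
grasp_force: 40.5
```

>>> carry_out([
  [0,0,-0.1,0,-0.7],
  [0,0,-0.4,0,-0.7],
  [0,0,-0.6,0,-0.7],
  [0,0,-0.6,0,-0.7],
  [0,0,-0.6,0,-0.7],
])

```text
clock: 10.72
position: [0.5223, -0.1031, 0.1197]
ee_rot: [0.168, 0.986, 0.0, -0.0]
ft_force: [-0.1, 0.8, -1.2]
grip_width: 0.322
grasp_force: 39.6
```

```bash
python3 plan.py 513 125 140 136 513 125 100 136
python3 - <<'E'
from h import *
from plan import st
o,R,p,th=st()
c=camera("side"); save("hold1",c["img"][120:300,200:340],3.5)
W=cloud(c); q=(np.abs(W[...,0]-p[0])<.06)&(np.abs(W[...,1]-p[1])<.06)&(W[...,2]>p[2]-.06)&(W[...,2]<p[2]+.02)
m=q&cm(c["img"],"yellow"); print(m.sum(), W[m].mean(0) if m.any() else 0)
L=(W[q]-p)@R; print(np.percentile(L,[0,5,50,95,100],axis=0).round(4))
E
```

```text
t 10.72 p [ 522.3 -103.1  119.7] th 70.7 tilt [0. 0.] j7 1.41 F [-0.1  0.8 -1.2] Mz 0.01 w 0.322 gf 39.6
->0.0 [0.187, 0.471, -0.045] spin -0.726
->0.1 [-0.001, 0.507, -0.045] spin -0.726
->0.2 [-0.189, 0.471, -0.045] spin -0.726
->1.0 [-0.0, -0.0, 0.267] spin -0.0
27 [ 0.53592846 -0.10759861  0.12716428]
[[-0.0244 -0.0318 -0.0199]
 [-0.0239 -0.0291 -0.0116]
 [-0.0074 -0.016   0.0045]
 [ 0.0223  0.0085  0.0269]
 [ 0.0255  0.0163  0.0305]]
```

View pics/hold1.png

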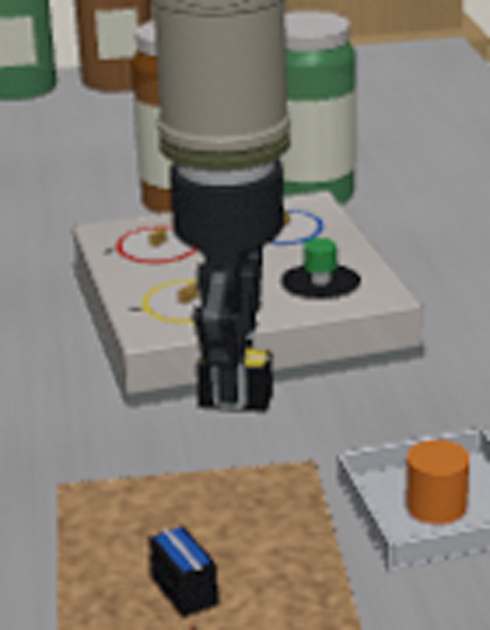

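Hold view: the knob is square in the fingers at (235,380), the green start knob is uncovered at (320,265), and the cap stands in the tray. Moving to the yellow spindle.

>>> carry_out([
  [0.06,0.15,-0.1,-0.24,-0.7],
  [0.12,0.3,-0.2,-0.48,-0.7],
  [0.187,0.471,-0.2,-0.726,-0.7],
  [0.187,0.471,-0.2,-0.726,-0.7],
])

```text
clock: 11.28
position: [0.519, -0.0249, 0.1489]
ee_rot: [-0.024, 1.0, 0.0, -0.001]
ft_force: [-0.2, -0.7, -0.6]
grip_width: 0.321
grasp_force: 39.6
```

>>> carry_out([
  [0,0.17,0,-0.24,-0.7],
  [0,0.34,0,-0.48,-0.7],
  [0,0.507,0,-0.726,-0.7],
  [0,0.507,0,-0.726,-0.7],
])

```text
clock: 11.78
position: [0.5158, 0.0499, 0.1489]
ee_rot: [-0.211, 0.977, 0.0, -0.001]
ft_force: [-0.9, -0.4, -0.4]
grip_width: 0.323
grasp_force: 39.6
```

>>> carry_out([
  [-0.06,0.15,0,-0.24,-0.7],
  [-0.12,0.3,0,-0.48,-0.7],
  [-0.189,0.471,0,-0.726,-0.7],
  [-0.189,0.471,0,-0.726,-0.7],
  [-0.189,0.471,0,-0.726,-0.7],
  [-0.189,0.471,0,-0.726,-0.7],
])

```text
clock: 12.52
position: [0.5133, 0.1233, 0.1496]
ee_rot: [-0.389, 0.921, -0.0, -0.0]
ft_force: [0.7, -0.7, -0.9]
grip_width: 0.32
grasp_force: 39.6
```

```bash
python3 plan.py 513.3 124.8 102 136
```

```text
t 12.53 p [513.3 123.3 149.6] th 135.8 tilt [ 0.001 -0.   ] j7 2.05 F [ 0.7 -0.7 -0.9] Mz 0.004 w 0.32 gf 39.6
->0.0 [-0.008, 0.007, 0.317] spin -0.006
```

>>> carry_out([
  [-0.008,0.007,0.15,0,-0.7],
  [-0.008,0.007,0.28,0,-0.7],
  [-0.008,0.007,0.33,0,-0.7],
  [-0.008,0.007,0.36,0,-0.7],
  [-0.008,0.007,0.36,0,-0.7],
  [-0.008,0.007,0.36,0,-0.7],
])

```text
clock: 13.28
position: [0.5136, 0.1264, 0.0964]
ee_rot: [-0.391, 0.92, -0.0, 0.001]
ft_force: [0.5, 0.4, -0.6]
grip_width: 0.319
grasp_force: 39.6
```

```bash
python3 plan.py 513.3 124.8 93 136
```

```text
t 13.28 p [513.6 126.4  96.4] th 136.0 tilt [-0.001 -0.   ] j7 2.05 F [ 0.5  0.4 -0.6] Mz -0.029 w 0.319 gf 39.6
->0.0 [0.009, -0.006, 0.023] spin 0.0
```

>>> carry_out([
  [0.009,-0.006,0.01,0,-0.7],
  [0.009,-0.006,0.02,0,-0.7],
  [0.009,-0.006,0.02,0,-0.7],
])

```text
clock: 13.65
position: [0.5131, 0.1249, 0.0928]
ee_rot: [-0.391, 0.92, 0.0, 0.0]
ft_force: [1.6, -0.2, -1.0]
grip_width: 0.318
grasp_force: 39.7
```

```bash
python3 plan.py 513.3 124.8 93 136
```

```text
t 13.65 p [513.1 124.9  92.8] th 136.0 tilt [-0. -0.] j7 2.05 F [ 1.6 -0.2 -1. ] Mz 0.025 w 0.318 gf 39.7
->0.0 [-0.001, -0.001, -0.001] spin 0.001
```

>>> carry_out([
  [0,0,0.01,0,-0.7],
  [0,0,0.025,0,-0.7],
  [0,0,0.025,0,-0.7],
])

```text
clock: 14.02
position: [0.513, 0.1249, 0.0889]
ee_rot: [-0.391, 0.92, 0.0, 0.0]
ft_force: [1.9, 1.0, -1.4]
grip_width: 0.323
grasp_force: 39.6
```

>>> carry_out([
  [0,0,0.01,0,-0.7],
  [0,0,0.02,0,-0.7],
  [0,0,0.02,0,-0.7],
  [0,0,0.02,0,-0.7],
])

```text
clock: 14.52
position: [0.513, 0.1249, 0.086]
ee_rot: [-0.391, 0.92, 0.0, 0.0]
ft_force: [3.0, 2.1, -1.8]
grip_width: 0.321
grasp_force: 39.6
```

```bash
python3 plan.py 513.3 124.8 83 136
```

```text
t 14.53 p [513.  124.9  86. ] th 136.0 tilt [-0. -0.] j7 2.05 F [ 3.   2.1 -1.8] Mz 0.027 w 0.321 gf 39.6
->0.0 [-0.001, -0.002, 0.02] spin 0.001
```

>>> carry_out([
  [0,0,0.01,0,-0.7],
  [0,0,0.02,0,-0.7],
  [0,0,0.02,0,-0.7],
  [0,0,0.025,0,-0.7],
  [0,0,0.025,0,-0.7],
])

```text
clock: 15.15
position: [0.5131, 0.1249, 0.0831]
ee_rot: [-0.391, 0.92, 0.0, 0.0]
ft_force: [-2.5, 1.1, 10.9]
grip_width: 0.321
grasp_force: 41.1
```

```bash
python3 plan.py 513.3 124.8 83 136
```

```text
t 15.15 p [513.1 124.9  83.1] th 136.0 tilt [-0. -0.] j7 2.05 F [-2.5  1.1 10.9] Mz 0.019 w 0.321 gf 41.1
->0.0 [-0.001, -0.001, 0.001] spin 0.001
```

The yellow knob dropped straight home (z 83 mm, where home was expected). Now I turn it clockwise.

>>> carry_out([
  [0,0,-0.005,0.1,-0.7],
  [0,0,-0.005,0.2,-0.7],
  [0,0,-0.005,0.3,-0.7],
  [0,0,-0.005,0.4,-0.7],
  [0,0,-0.005,0.5,-0.7],
  [0,0,-0.005,0.6,-0.7],
  [0,0,-0.005,0.7,-0.7],
  [0,0,-0.005,0.8,-0.7],
  [0,0,-0.005,0.9,-0.7],
  [0,0,-0.005,0.95,-0.7],
  [0,0,-0.005,1.0,-0.7],
  [0,0,-0.005,1.0,-0.7],
])

```text
clock: 16.65
position: [0.5131, 0.1254, 0.0832]
ee_rot: [-0.14, 0.99, 0.0, 0.0]
ft_force: [1.3, 4.6, 0.8]
grip_width: 0.325
grasp_force: 39.8
```

```bash
python3 plan.py
```

```text
t 16.65 p [513.1 125.4  83.2] th 106.1 tilt [-0.001  0.001] j7 1.55 F [1.3 4.6 0.8] Mz 0.102 w 0.325 gf 39.8
```

>>> carry_out([
  [0,0,0,0.05,-0.7],
  [0,0,0,0.1,-0.7],
  [0,0,0,0.15,-0.7],
  [0,0,0,0.15,-0.7],
])

```text
clock: 17.15
position: [0.5131, 0.1255, 0.0832]
ee_rot: [-0.101, 0.995, 0.0, 0.0]
ft_force: [2.3, 5.7, 1.0]
grip_width: 0.32
grasp_force: 39.9
```

```bash
python3 plan.py
```

```text
t 17.15 p [513.1 125.5  83.2] th 101.6 tilt [-0.001  0.001] j7 1.47 F [2.3 5.7 1. ] Mz 0.073 w 0.32 gf 39.9
```

>>> carry_out([
  [0,0,0,0.05,-0.7],
  [0,0,0,0.1,-0.7],
  [0,0,0,0.15,-0.7],
  [0,0,0,0.2,-0.7],
  [0,0,0,0.2,-0.7],
])

```text
clock: 17.77
position: [0.5131, 0.1256, 0.0832]
ee_rot: [-0.049, 0.999, 0.0, 0.0]
ft_force: [2.6, 4.9, 0.5]
grip_width: 0.325
grasp_force: 39.9
```

```bash
python3 plan.py
```

```text
t 17.77 p [513.1 125.6  83.2] th 95.6 tilt [-0.001  0.001] j7 1.37 F [2.6 4.9 0.5] Mz 0.056 w 0.325 gf 39.9
```

>>> carry_out([
  [0,0,0,0.05,-0.7],
  [0,0,0,0.1,-0.7],
  [0,0,0,0.1,-0.7],
])

```text
clock: 18.15
position: [0.513, 0.1257, 0.0832]
ee_rot: [-0.022, 1.0, 0.001, 0.0]
ft_force: [1.8, 5.4, 0.7]
grip_width: 0.318
grasp_force: 39.9
```

```bash
python3 plan.py
```

```text
t 18.15 p [513.  125.7  83.2] th 92.6 tilt [-0.001  0.001] j7 1.32 F [1.8 5.4 0.7] Mz 0.055 w 0.318 gf 39.9
```

>>> carry_out([
  [0,0,0,0.05,-0.7],
  [0,0,0,0.1,-0.7],
  [0,0,0,0.1,-0.7],
])

```text
clock: 18.52
position: [0.513, 0.1257, 0.0832]
ee_rot: [0.004, 1.0, 0.001, 0.0]
ft_force: [2.4, 6.0, 0.8]
grip_width: 0.322
grasp_force: 39.9
```

```bash
python3 plan.py
```

```text
t 18.52 p [513.  125.7  83.2] th 89.6 tilt [-0.     0.001] j7 1.27 F [2.4 6.  0.8] Mz 0.076 w 0.322 gf 39.9
```

>>> carry_out([
  [0,0,0,0.04,-0.7],
  [0,0,0,0.07,-0.7],
  [0,0,0,0.07,-0.7],
])

```text
clock: 18.9
position: [0.513, 0.1257, 0.0832]
ee_rot: [0.022, 1.0, 0.001, 0.0]
ft_force: [2.2, 6.0, 1.6]
grip_width: 0.324
grasp_force: 39.9
```

```bash
python3 plan.py
```

```text
t 18.9 p [513.  125.7  83.2] th 87.5 tilt [-0.     0.001] j7 1.24 F [2.2 6.  1.6] Mz 0.05 w 0.324 gf 39.9
```

>>> carry_out([
  [0,0,0,0.03,-0.7],
  [0,0,0,0.06,-0.7],
  [0,0,0,0.06,-0.7],
])

```text
clock: 19.27
position: [0.513, 0.1258, 0.0832]
ee_rot: [0.038, 0.999, 0.001, 0.0]
ft_force: [2.0, 6.2, 0.9]
grip_width: 0.322
grasp_force: 39.9
```

```bash
python3 plan.py
```

```text
t 19.27 p [513.  125.8  83.2] th 85.7 tilt [-0.     0.001] j7 1.21 F [2.  6.2 0.9] Mz 0.088 w 0.322 gf 39.9
```

>>> carry_out([
  [0,0,0,0.03,-0.7],
  [0,0,0,0.05,-0.7],
  [0,0,0,0.05,-0.7],
])

```text
clock: 19.65
position: [0.5131, 0.1258, 0.0832]
ee_rot: [0.051, 0.999, 0.001, 0.0]
ft_force: [2.9, 6.2, 0.3]
grip_width: 0.324
grasp_force: 39.9
```

```bash
python3 plan.py;  python3 -c "
from h import *
c=camera('side'); save('y1',c['img'][150:250,200:330],5)"
```

```text
t 19.65 p [513.1 125.8  83.2] th 84.2 tilt [-0.001  0.001] j7 1.18 F [2.9 6.2 0.3] Mz 0.142 w 0.324 gf 39.9
```

View pics/y1.png

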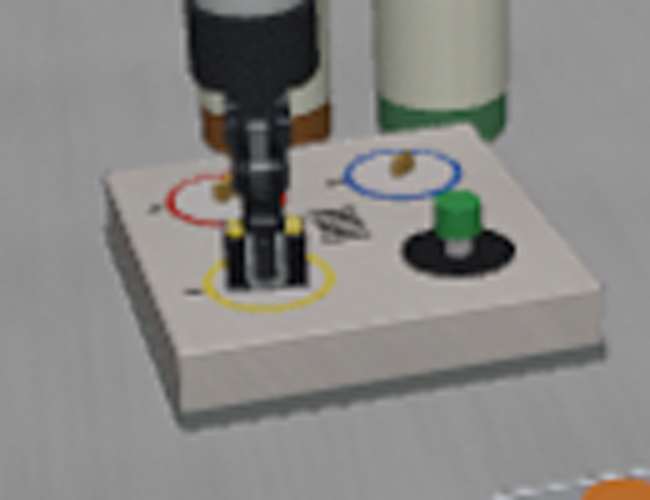

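The yellow knob sits flat in its ring at (265,265), and the resisting torque is now rising. A little more to confirm the stop.

>>> carry_out([
  [0,0,0,0.02,-0.7],
  [0,0,0,0.04,-0.7],
  [0,0,0,0.04,-0.7],
])

```text
clock: 20.08
position: [0.5131, 0.1259, 0.0832]
ee_rot: [0.061, 0.998, 0.001, 0.0]
ft_force: [2.1, 6.5, 0.6]
grip_width: 0.325
grasp_force: 39.9
```

```bash
python3 plan.py
```

```text
t 20.07 p [513.1 125.9  83.2] th 83.0 tilt [-0.001  0.001] j7 1.16 F [2.1 6.5 0.6] Mz 0.29 w 0.325 gf 39.9
```

>>> carry_out([
  [0,0,0,0.02,-0.7],
  [0,0,0,0.04,-0.7],
  [0,0,0,0.04,-0.7],
])

```text
clock: 20.45
position: [0.5131, 0.1259, 0.0832]
ee_rot: [0.071, 0.997, 0.001, 0.0]
ft_force: [2.3, 6.6, 1.0]
grip_width: 0.317
grasp_force: 39.9
```

```bash
python3 plan.py
```

```text
t 20.45 p [513.1 125.9  83.2] th 81.8 tilt [-0.001  0.001] j7 1.14 F [2.3 6.6 1. ] Mz 0.349 w 0.317 gf 39.9
```

The stop is felt at 0.35 N m. I relieve the torque, release the knob, and go for the blue one.

>>> carry_out([
  [0,0,0,-0.06,-0.7],
  [0,0,0,-0.06,-0.7],
  [0,0,0,-0.06,0.1],
  [0,0,0,-0.06,0.1],
  [0,0,0,-0.06,0.1],
  [0,0,-0.3,-0.06,0.2],
  [0,0,-0.6,-0.06,0.2],
  [0,0,-0.6,-0.06,0.2],
])

```text
clock: 21.45
position: [0.5148, 0.1251, 0.1765]
ee_rot: [0.057, 0.998, 0.001, 0.003]
ft_force: [-0.5, -0.8, -0.6]
grip_width: 0.599
grasp_force: 0.0
```

```bash
python3 knobs.py;python3 plan.py 468.5 -201.5 140 19.2 468.5 -201.5 31 19.2
```

```text
red 119 [ 469.2 -306.1   49.7   27.1] long -56.8 theta 33.2 z 0.039
yellow none
blue 112 [ 446.  -152.    49.3   26.7] long -70.1 theta 19.900000000000006 z 0.0398
cap in tray 152 [ 0.662 -0.141  0.048]
red 246 [ 467.5 -307.7   52.1   29.9] long -58.2 theta 31.799999999999997 z 0.0385
yellow none
blue 160 [ 444.6 -153.7   50.6   28. ] long -68.0 theta 22.0 z 0.0383
cap in tray 215 [ 0.66  -0.148  0.046]
t 21.55 p [512.8 124.6 173. ] th 83.5 tilt [-0.  0.] j7 1.16 F [-0.9 -0.2 -0.4] Mz 0.061 w 0.599 gf 0.0
->0.0 [0.016, -0.731, 0.073] spin 0.715
->0.1 [-0.252, -0.686, 0.073] spin 0.715
->0.2 [-0.486, -0.547, 0.073] spin 0.715
->1.0 [-0.0, -0.0, 0.727] spin -0.0
```

The blue knob has been knocked aside, so I re-target it.

```bash
python3 plan.py 445.3 -152.8 140 20.5
```

```text
t 21.55 p [512.8 124.6 173. ] th 83.5 tilt [-0.  0.] j7 1.16 F [-0.9 -0.2 -0.4] Mz 0.061 w 0.599 gf 0.0
->0.0 [0.08, -0.629, 0.073] spin 0.7
->0.1 [-0.151, -0.616, 0.073] spin 0.7
->0.2 [-0.362, -0.521, 0.073] spin 0.7
```

>>> carry_out([
  [0.04,-0.31,0,0.35,0.2],
  [0.08,-0.629,0.07,0.7,0.2],
  [0.08,-0.629,0.07,0.7,0.2],
])

```text
clock: 21.92
position: [0.4885, 0.0284, 0.1605]
ee_rot: [0.241, 0.97, -0.001, -0.002]
ft_force: [-0.3, 1.0, 0.1]
grip_width: 0.603
grasp_force: 0.0
```

>>> carry_out([
  [-0.07,-0.31,0,0.35,0.2],
  [-0.151,-0.616,0.07,0.7,0.2],
  [-0.151,-0.616,0.07,0.7,0.2],
])

```text
clock: 22.3
position: [0.4662, -0.0628, 0.1505]
ee_rot: [0.413, 0.911, -0.001, -0.001]
ft_force: [0.1, 0.9, -0.6]
grip_width: 0.599
grasp_force: 0.0
```

>>> carry_out([
  [-0.18,-0.26,0,0.35,0.2],
  [-0.362,-0.521,0.07,0.7,0.2],
  [-0.362,-0.521,0.07,0.7,0.2],
  [-0.362,-0.521,0.07,0.7,0.2],
  [-0.362,-0.521,0.07,0.7,0.2],
])

```text
clock: 22.92
position: [0.4459, -0.1509, 0.1414]
ee_rot: [0.568, 0.823, 0.0, -0.0]
ft_force: [0.0, 1.3, -1.3]
grip_width: 0.602
grasp_force: 0.0
```

```bash
python3 plan.py 445.3 -152.8 31 20.5
```

```text
t 22.93 p [ 445.9 -150.9  141.4] th 20.8 tilt [ 0. -0.] j7 0.63 F [ 0.   1.3 -1.3] Mz -0.011 w 0.602 gf 0.0
->0.0 [-0.011, -0.008, 0.736] spin 0.009
```

>>> carry_out([
  [0,0,0.35,0,0.2],
  [-0.01,0,0.6,0,0.2],
  [-0.01,0,0.73,0,0.2],
  [-0.01,0,0.73,0,0.2],
  [-0.01,0,0.73,0,-0.7],
  [-0.01,0,0.73,0,-0.7],
  [-0.01,0,0.73,0,-0.7],
  [-0.01,0,0.73,0,-0.7],
  [-0.01,0,0.73,0,-0.7],
], force=40)

```text
clock: 24.05
position: [0.4469, -0.1538, 0.0332]
ee_rot: [0.57, 0.822, 0.001, 0.001]
ft_force: [-0.7, 0.8, 8.2]
grip_width: 0.321
grasp_force: 40.4
```

>>> carry_out([
  [0,0,-0.1,0,-0.7],
  [0,0,-0.4,0,-0.7],
  [0,0,-0.8,0,-0.7],
  [0,0,-0.8,0,-0.7],
  [0,0,-0.8,0,-0.7],
])

```text
clock: 24.68
position: [0.4457, -0.1539, 0.1525]
ee_rot: [0.57, 0.822, 0.0, 0.0]
ft_force: [-1.8, 0.1, -0.9]
grip_width: 0.324
grasp_force: 39.6
```

```bash
cat > held.py <<'E'
from h import *
from plan import st
o,R,p,th=st()
c=camera("side"); W=cloud(c); q=(np.linalg.norm(W[...,:2]-p[:2],axis=-1)<.06)&(W[...,2]>p[2]-.06)&(W[...,2]<p[2]-.012)
L=(W[q]-p)@R; print("held",len(L),np.percentile(L,[0,5,50,95,100],axis=0).round(4).tolist())
E
python3 held.py; python3 plan.py 619 256 150 -35 619 256 102 -35
```

```text
held 120 [[-0.0259, -0.0262, 0.012], [-0.0248, -0.021, 0.0124], [-0.0216, -0.0068, 0.0206], [-0.0071, 0.0115, 0.0309], [0.0005, 0.0214, 0.0321]]
t 24.73 p [ 445.3 -153.8  151.7] th 20.5 tilt [ 0.001 -0.001] j7 0.63 F [-0.2  0.6 -1.1] Mz 0.007 w 0.321 gf 39.6
->0.0 [0.717, 0.681, 0.004] spin 0.617
->0.1 [0.896, 0.418, 0.004] spin 0.617
->0.2 [0.983, 0.112, 0.004] spin 0.617
->1.0 [0.0, 0.0, 0.32] spin -0.0
```

>>> carry_out([
  [0.24,0.23,-0.05,0.2,-0.7],
  [0.48,0.45,-0.05,0.4,-0.7],
  [0.717,0.681,-0.05,0.617,-0.7],
  [0.717,0.681,-0.05,0.617,-0.7],
])

```text
clock: 25.22
position: [0.5039, -0.0135, 0.1581]
ee_rot: [0.693, 0.721, -0.001, -0.001]
ft_force: [-0.2, -0.2, -0.4]
grip_width: 0.32
grasp_force: 39.6
```

>>> carry_out([
  [0.3,0.14,0,0.2,-0.7],
  [0.6,0.28,0,0.4,-0.7],
  [0.896,0.418,0,0.617,-0.7],
  [0.896,0.418,0,0.617,-0.7],
])

```text
clock: 25.72
position: [0.5614, 0.1226, 0.1579]
ee_rot: [0.8, 0.6, -0.001, -0.001]
ft_force: [-0.1, -1.3, -0.9]
grip_width: 0.317
grasp_force: 39.7
```

>>> carry_out([
  [0.33,0.04,0,0.2,-0.7],
  [0.66,0.08,0,0.4,-0.7],
  [0.983,0.112,0,0.617,-0.7],
  [0.983,0.112,0,0.7,-0.7],
  [0.983,0.112,0,0.7,-0.7],
  [0.983,0.112,0,0.7,-0.7],
  [0.983,0.112,0,0.7,-0.7],
])

```text
clock: 26.6
position: [0.6198, 0.2546, 0.1597]
ee_rot: [0.897, 0.442, -0.0, 0.0]
ft_force: [1.0, -0.2, 0.3]
grip_width: 0.319
grasp_force: 39.7
```

```bash
python3 held.py; python3 plan.py 619 256 102 -38
```

```text
held 75 [[-0.0295, -0.0275, 0.0122], [-0.0269, -0.0114, 0.0129], [-0.0226, 0.0083, 0.0211], [0.0032, 0.0195, 0.0307], [0.0253, 0.0261, 0.0322]]
t 26.65 p [619.8 254.9 159.7] th -37.5 tilt [ 0. -0.] j7 -1.01 F [ 0.1 -0.6 -0.4] Mz 0.002 w 0.319 gf 39.7
->0.0 [0.002, -0.008, 0.385] spin 0.016
```

>>> carry_out([
  [0,-0.006,0.2,0,-0.7],
  [0,-0.006,0.35,0,-0.7],
  [0,-0.006,0.39,0,-0.7],
  [0,-0.006,0.4,0,-0.7],
  [0,-0.006,0.41,0,-0.7],
  [0,-0.006,0.41,0,-0.7],
])

```text
clock: 27.4
position: [0.6193, 0.2564, 0.0988]
ee_rot: [0.897, 0.442, 0.001, -0.0]
ft_force: [-0.3, 0.4, -1.0]
grip_width: 0.321
grasp_force: 39.7
```

```bash
python3 plan.py 619 256 90 -38
```

```text
t 27.4 p [619.3 256.4  98.8] th -37.5 tilt [0.001 0.   ] j7 -1.0 F [-0.3  0.4 -1. ] Mz 0.023 w 0.321 gf 39.7
->0.0 [-0.004, -0.0, 0.059] spin 0.017
```

>>> carry_out([
  [0,0,0.01,0,-0.7],
  [0,0,0.02,0,-0.7],
  [0,0,0.02,0,-0.7],
])

```text
clock: 27.78
position: [0.6189, 0.2563, 0.0949]
ee_rot: [0.897, 0.442, -0.0, -0.0]
ft_force: [-0.7, -0.8, -0.8]
grip_width: 0.321
grasp_force: 39.7
```

```bash
python3 plan.py 619 256 90 -38
```

```text
t 27.77 p [618.9 256.3  94.9] th -37.5 tilt [-0. -0.] j7 -1.0 F [-0.7 -0.8 -0.8] Mz 0.013 w 0.321 gf 39.7
->0.0 [-0.001, 0.002, 0.033] spin 0.017
```

>>> carry_out([
  [0,0,0.01,0,-0.7],
  [0,0,0.025,0,-0.7],
  [0,0,0.04,0,-0.7],
  [0,0,0.05,0,-0.7],
  [0,0,0.05,0,-0.7],
  [0,0,0.055,0,-0.7],
])

```text
clock: 28.52
position: [0.6191, 0.2564, 0.0869]
ee_rot: [0.897, 0.442, 0.0, -0.0]
ft_force: [-0.4, 0.2, -1.4]
grip_width: 0.323
grasp_force: 39.7
```

```bash
python3 plan.py 619 256 85 -38
```

```text
t 28.52 p [619.1 256.4  86.9] th -37.5 tilt [0. 0.] j7 -1.0 F [-0.4  0.2 -1.4] Mz 0.006 w 0.323 gf 39.7
->0.0 [-0.002, 0.001, 0.013] spin 0.017
```

>>> carry_out([
  [0,0,0.007,0,-0.7],
  [0,0,0.014,0,-0.7],
  [0,0,0.018,0,-0.7],
  [0,0,0.018,0,-0.7],
])

```text
clock: 29.02
position: [0.6191, 0.2563, 0.0853]
ee_rot: [0.897, 0.442, 0.0, -0.0]
ft_force: [-5.6, -1.8, 10.1]
grip_width: 0.317
grasp_force: 41.0
```

```bash
python3 plan.py
```

```text
t 29.02 p [619.1 256.3  85.3] th -37.5 tilt [ 0. -0.] j7 -1.0 F [-5.6 -1.8 10.1] Mz -0.035 w 0.317 gf 41.0
```

Blue is home too (85.3 mm). Turning it clockwise.

>>> carry_out([
  [0,0,-0.005,0.1,-0.7],
  [0,0,-0.005,0.2,-0.7],
  [0,0,-0.005,0.3,-0.7],
  [0,0,-0.005,0.4,-0.7],
  [0,0,-0.005,0.5,-0.7],
  [0,0,-0.005,0.6,-0.7],
  [0,0,-0.005,0.7,-0.7],
  [0,0,-0.005,0.8,-0.7],
  [0,0,-0.005,0.9,-0.7],
  [0,0,-0.005,1.0,-0.7],
  [0,0,-0.005,1.0,-0.7],
])

```text
clock: 30.4
position: [0.6186, 0.2575, 0.0853]
ee_rot: [0.981, 0.196, -0.0, -0.001]
ft_force: [-4.9, 1.8, 6.5]
grip_width: 0.319
grasp_force: 40.4
```

```bash
python3 plan.py
```

```text
t 30.4 p [618.6 257.5  85.3] th -67.4 tilt [ 0.    -0.001] j7 -1.47 F [-4.9  1.8  6.5] Mz 0.052 w 0.319 gf 40.4
```

>>> carry_out([
  [0,0,0,0.1,-0.7],
  [0,0,0,0.2,-0.7],
  [0,0,0,0.3,-0.7],
  [0,0,0,0.4,-0.7],
  [0,0,0,0.45,-0.7],
  [0,0,0,0.5,-0.7],
  [0,0,0,0.5,-0.7],
])

```text
clock: 31.28
position: [0.6185, 0.2579, 0.0853]
ee_rot: [0.998, 0.067, -0.0, -0.001]
ft_force: [-3.5, 3.7, 5.7]
grip_width: 0.321
grasp_force: 40.5
```

```bash
python3 plan.py
```

```text
t 31.27 p [618.5 257.9  85.3] th -82.4 tilt [-0.    -0.002] j7 -1.71 F [-3.5  3.7  5.7] Mz 0.04 w 0.321 gf 40.5
```

>>> carry_out([
  [0,0,0,0.05,-0.7],
  [0,0,0,0.1,-0.7],
  [0,0,0,0.15,-0.7],
  [0,0,0,0.15,-0.7],
])

```text
clock: 31.78
position: [0.6185, 0.2581, 0.0853]
ee_rot: [1.0, 0.027, -0.0, -0.001]
ft_force: [-4.8, 4.4, 4.8]
grip_width: 0.319
grasp_force: 40.4
```

```bash
python3 plan.py
```

```text
t 31.77 p [618.5 258.1  85.3] th -86.9 tilt [-0.    -0.002] j7 -1.78 F [-4.8  4.4  4.8] Mz 0.042 w 0.319 gf 40.4
```

>>> carry_out([
  [0,0,0,0.05,-0.7],
  [0,0,0,0.1,-0.7],
  [0,0,0,0.15,-0.7],
  [0,0,0,0.15,-0.7],
])

```text
clock: 32.28
position: [0.6185, 0.2582, 0.0853]
ee_rot: [1.0, -0.012, -0.0, -0.001]
ft_force: [-3.7, 4.7, 5.8]
grip_width: 0.318
grasp_force: 40.4
```

```bash
python3 plan.py
```

```text
t 32.27 p [618.5 258.2  85.3] th -91.3 tilt [-0.    -0.002] j7 -1.85 F [-3.7  4.7  5.8] Mz 0.158 w 0.318 gf 40.4
```

>>> carry_out([
  [0,0,0,0.03,-0.7],
  [0,0,0,0.06,-0.7],
  [0,0,0,0.08,-0.7],
  [0,0,0,0.08,-0.7],
])

```text
clock: 32.78
position: [0.6185, 0.2583, 0.0853]
ee_rot: [0.999, -0.033, -0.0, -0.001]
ft_force: [-4.4, 5.3, 5.1]
grip_width: 0.319
grasp_force: 40.4
```

```bash
python3 plan.py
```

```text
t 32.77 p [618.5 258.3  85.3] th -93.7 tilt [-0.001 -0.002] j7 -1.89 F [-4.4  5.3  5.1] Mz 0.033 w 0.319 gf 40.4
```

>>> carry_out([
  [0,0,0,0.02,-0.7],
  [0,0,0,0.05,-0.7],
  [0,0,0,0.05,-0.7],
])

```text
clock: 33.15
position: [0.6185, 0.2583, 0.0853]
ee_rot: [0.999, -0.046, -0.0, -0.001]
ft_force: [-4.1, 4.0, 5.4]
grip_width: 0.32
grasp_force: 40.4
```

```bash
python3 plan.py
```

```text
t 33.15 p [618.5 258.3  85.3] th -95.2 tilt [-0.001 -0.002] j7 -1.91 F [-4.1  4.   5.4] Mz 0.135 w 0.32 gf 40.4
```

>>> carry_out([
  [0,0,0,0.02,-0.7],
  [0,0,0,0.05,-0.7],
  [0,0,0,0.05,-0.7],
])

```text
clock: 33.52
position: [0.6185, 0.2584, 0.0853]
ee_rot: [0.998, -0.059, -0.0, -0.001]
ft_force: [-4.0, 4.2, 5.7]
grip_width: 0.322
grasp_force: 40.5
```

```bash
python3 plan.py
```

```text
t 33.52 p [618.5 258.4  85.3] th -96.7 tilt [-0.001 -0.002] j7 -1.94 F [-4.   4.2  5.7] Mz 0.217 w 0.322 gf 40.5
```

>>> carry_out([
  [0,0,0,0.02,-0.7],
  [0,0,0,0.04,-0.7],
  [0,0,0,0.04,-0.7],
])

```text
clock: 33.9
position: [0.6185, 0.2585, 0.0853]
ee_rot: [0.998, -0.069, -0.0, -0.001]
ft_force: [-5.0, 5.6, 5.0]
grip_width: 0.327
grasp_force: 40.6
```

```bash
python3 plan.py
```

```text
t 33.9 p [618.5 258.5  85.3] th -97.9 tilt [-0.001 -0.002] j7 -1.95 F [-5.   5.6  5. ] Mz 0.302 w 0.327 gf 40.6
```

Blue is at its stop. Release it and go for red.

>>> carry_out([
  [0,0,0,-0.06,-0.7],
  [0,0,0,-0.06,-0.7],
  [0,0,0,-0.06,0.1],
  [0,0,0,-0.06,0.1],
  [0,0,0,-0.06,0.1],
  [0,0,-0.3,-0.06,0.2],
  [0,0,-0.6,-0.06,0.2],
  [0,0,-0.6,-0.06,0.2],
])

```text
clock: 34.9
position: [0.6211, 0.2565, 0.1791]
ee_rot: [0.998, -0.055, 0.003, -0.002]
ft_force: [0.2, -0.6, -1.0]
grip_width: 0.6
grasp_force: 0.0
```

```bash
python3 knobs.py; python3 plan.py 555 0 170 -35 468.3 -307 140 32.4; python3 -c "
from h import *
c=camera('side'); save('yb',c['img'][150:250,200:330],5)"
```

```text
red 114 [ 468.9 -306.2   50.2   28.5] long -55.6 theta 34.4 z 0.0401
yellow none
blue none
cap in tray 151 [ 0.662 -0.141  0.049]
red 244 [ 467.4 -306.7   53.5   29.2] long -58.3 theta 31.700000000000003 z 0.0385
yellow none
blue none
cap in tray 218 [ 0.66  -0.149  0.046]
t 35.0 p [619.1 256.2 175. ] th -96.3 tilt [ 0. -0.] j7 -1.96 F [ 0.1  0.1 -0.2] Mz 0.086 w 0.6 gf 0.0
->0.0 [-0.079, 0.581, 0.011] spin -0.681
->0.1 [-0.277, 0.517, 0.011] spin -0.681
->0.2 [-0.44, 0.388, 0.011] spin -0.681
->1.0 [-0.669, 0.233, 0.066] spin -0.749
->1.1 [-0.708, -0.04, 0.066] spin -0.749
->1.2 [-0.639, -0.308, 0.066] spin -0.749
```

View pics/yb.png

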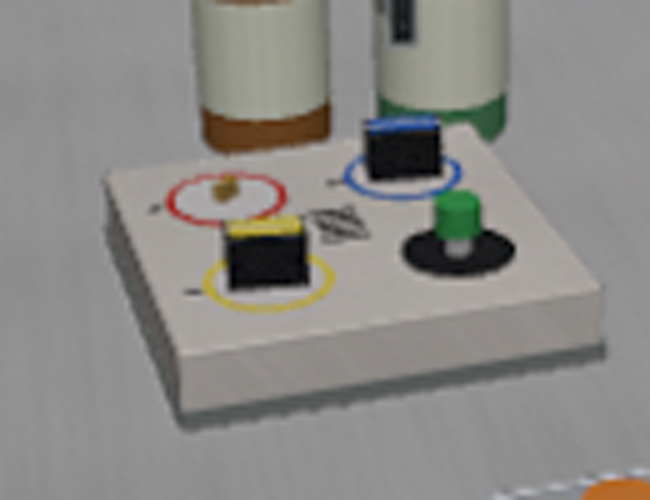

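The yellow knob (265,255) and the blue knob (402,150) sit flat in their rings, turned to the stop. The red knob on the mat has not moved.

>>> carry_out([
  [-0.04,0.29,0,-0.34,0.2],
  [-0.079,0.581,0,-0.681,0.2],
  [-0.079,0.581,0,-0.681,0.2],
])

```text
clock: 35.42
position: [0.5972, 0.1663, 0.174]
ee_rot: [0.993, 0.121, -0.001, 0.001]
ft_force: [-0.4, 0.5, 0.0]
grip_width: 0.601
grasp_force: 0.0
```

>>> carry_out([
  [-0.14,0.26,0,-0.34,0.2],
  [-0.277,0.517,0,-0.681,0.2],
  [-0.277,0.517,0,-0.681,0.2],
])

```text
clock: 35.8
position: [0.5757, 0.0821, 0.1742]
ee_rot: [0.955, 0.295, -0.001, 0.0]
ft_force: [0.4, 0.2, -0.8]
grip_width: 0.602
grasp_force: 0.0
```

>>> carry_out([
  [-0.22,0.19,0,-0.34,0.2],
  [-0.44,0.388,0,-0.681,0.2],
  [-0.44,0.388,0,-0.681,0.2],
])

```text
clock: 36.17
position: [0.5545, -0.0024, 0.1743]
ee_rot: [0.888, 0.46, -0.001, 0.0]
ft_force: [0.1, 0.2, 0.7]
grip_width: 0.601
grasp_force: 0.0
```

>>> carry_out([
  [-0.33,0.12,0,-0.37,0.2],
  [-0.669,0.233,0.07,-0.749,0.2],
  [-0.669,0.233,0.07,-0.749,0.2],
])

```text
clock: 36.55
position: [0.525, -0.1045, 0.1633]
ee_rot: [0.781, 0.624, -0.001, -0.0]
ft_force: [0.4, 1.0, -0.1]
grip_width: 0.603
grasp_force: 0.0
```

>>> carry_out([
  [-0.35,-0.02,0,-0.37,0.2],
  [-0.708,-0.04,0.07,-0.749,0.2],
  [-0.708,-0.04,0.07,-0.749,0.2],
])

```text
clock: 36.92
position: [0.4965, -0.2061, 0.153]
ee_rot: [0.645, 0.765, -0.001, -0.0]
ft_force: [0.4, 1.5, -0.2]
grip_width: 0.605
grasp_force: 0.0
```

>>> carry_out([
  [-0.32,-0.15,0,-0.37,0.2],
  [-0.639,-0.308,0.07,-0.749,0.2],
  [-0.639,-0.308,0.07,-0.749,0.2],
  [-0.639,-0.308,0.07,-0.749,0.2],
  [-0.639,-0.308,0.07,-0.749,0.2],
])

```text
clock: 37.55
position: [0.4695, -0.3049, 0.1431]
ee_rot: [0.482, 0.876, 0.0, -0.0]
ft_force: [-0.4, 0.1, 0.3]
grip_width: 0.596
grasp_force: 0.0
```

```bash
python3 plan.py 468.2 -306.7 31.5 32.4
```

```text
t 37.55 p [ 469.5 -304.9  143.1] th 32.4 tilt [0.001 0.   ] j7 1.19 F [-0.4  0.1  0.3] Mz -0.047 w 0.596 gf 0.0
->0.0 [-0.006, -0.014, 0.744] spin -0.0
```

>>> carry_out([
  [0,0,0.35,0,0.2],
  [0,0,0.6,0,0.2],
  [0,0,0.74,0,0.2],
  [0,0,0.74,0,0.2],
  [0,0,0.74,0,-0.7],
  [0,0,0.74,0,-0.7],
  [0,0,0.74,0,-0.7],
  [0,0,0.74,0,-0.7],
  [0,0,0.74,0,-0.7],
], force=40)

```text
clock: 38.67
position: [0.4693, -0.3069, 0.0337]
ee_rot: [0.482, 0.876, 0.0, 0.001]
ft_force: [-0.4, 1.8, 8.1]
grip_width: 0.319
grasp_force: 41.0
```

>>> carry_out([
  [0,0,-0.1,0,-0.7],
  [0,0,-0.4,0,-0.7],
  [0,0,-0.8,0,-0.7],
  [0,0,-0.8,0,-0.7],
  [0,0,-0.8,0,-0.7],
])

```text
clock: 39.3
position: [0.4681, -0.3066, 0.1527]
ee_rot: [0.482, 0.876, 0.0, 0.0]
ft_force: [-0.0, -0.4, -0.9]
grip_width: 0.321
grasp_force: 40.1
```

```bash
python3 plan.py 499.6 244 155 -46
```

```text
t 39.3 p [ 468.1 -306.6  152.7] th 32.4 tilt [-0.     0.001] j7 1.19 F [-0.  -0.4 -0.9] Mz -0.014 w 0.321 gf 40.1
->0.0 [0.996, 0.715, -0.005] spin 0.871
->0.1 [1.209, 0.203, -0.005] spin 0.871
->0.2 [1.175, -0.35, -0.005] spin 0.871
```

```bash
python3 plan.py 484 -31 155 -7 499.6 244 155 -46
```

```text
t 39.3 p [ 468.1 -306.6  152.7] th 32.4 tilt [-0.     0.001] j7 1.19 F [-0.  -0.4 -0.9] Mz -0.014 w 0.321 gf 40.1
->0.0 [0.747, 0.537, -0.008] spin 0.657
->0.1 [0.885, 0.254, -0.008] spin 0.657
->1.0 [0.916, -0.06, 0.0] spin 0.65
->1.1 [0.844, -0.362, 0.0] spin 0.65
```

>>> carry_out([
  [0.25,0.18,-0.04,0.22,-0.7],
  [0.5,0.36,-0.04,0.44,-0.7],
  [0.747,0.537,-0.04,0.657,-0.7],
  [0.747,0.537,-0.04,0.657,-0.7],
])

```text
clock: 39.8
position: [0.4759, -0.165, 0.157]
ee_rot: [0.623, 0.782, -0.0, -0.001]
ft_force: [0.1, -0.9, -0.5]
grip_width: 0.321
grasp_force: 40.0
```

>>> carry_out([
  [0.29,0.08,0,0.22,-0.7],
  [0.58,0.17,0,0.44,-0.7],
  [0.885,0.254,0,0.657,-0.7],
  [0.885,0.254,0,0.657,-0.7],
])

```text
clock: 40.3
position: [0.4837, -0.0283, 0.1574]
ee_rot: [0.748, 0.664, -0.001, -0.001]
ft_force: [0.3, -0.3, -0.4]
grip_width: 0.322
grasp_force: 40.0
```

>>> carry_out([
  [0.3,-0.02,0,0.22,-0.7],
  [0.6,-0.04,0,0.44,-0.7],
  [0.916,-0.06,0,0.65,-0.7],
  [0.916,-0.06,0,0.65,-0.7],
])

```text
clock: 40.8
position: [0.4917, 0.1085, 0.1574]
ee_rot: [0.849, 0.528, -0.001, -0.0]
ft_force: [0.8, -1.2, -0.4]
grip_width: 0.321
grasp_force: 40.0
```

>>> carry_out([
  [0.28,-0.12,0,0.22,-0.7],
  [0.56,-0.24,0,0.44,-0.7],
  [0.844,-0.362,0,0.65,-0.7],
  [0.844,-0.362,0,0.65,-0.7],
  [0.844,-0.362,0,0.65,-0.7],
  [0.844,-0.362,0,0.65,-0.7],
  [0.844,-0.362,0,0.65,-0.7],
])

```text
clock: 41.68
position: [0.5003, 0.2426, 0.1584]
ee_rot: [0.927, 0.374, 0.0, 0.0]
ft_force: [0.8, 0.6, -0.6]
grip_width: 0.319
grasp_force: 40.0
```

```bash
python3 plan.py 499.7 243.9 99.5 -45
```

```text
t 41.67 p [500.3 242.6 158.4] th -46.1 tilt [0. 0.] j7 -1.28 F [ 0.8  0.6 -0.6] Mz -0.025 w 0.319 gf 40.0
->0.0 [0.003, -0.009, 0.393] spin -0.036
```

>>> carry_out([
  [0,0,0.2,0,-0.7],
  [0,0,0.34,0,-0.7],
  [0,0,0.38,0,-0.7],
  [0,0,0.4,0,-0.7],
  [0,0,0.41,0,-0.7],
  [0,0,0.41,0,-0.7],
])

```text
clock: 42.42
position: [0.5002, 0.2441, 0.0974]
ee_rot: [0.927, 0.375, 0.0, -0.0]
ft_force: [-0.3, 0.8, -0.8]
grip_width: 0.324
grasp_force: 40.0
```

```bash
python3 plan.py 499.7 243.9 92 -45
```

```text
t 42.42 p [500.2 244.1  97.4] th -46.0 tilt [0.001 0.   ] j7 -1.27 F [-0.3  0.8 -0.8] Mz -0.014 w 0.324 gf 40.0
->0.0 [-0.003, -0.001, 0.036] spin -0.034
```

Already engaging without contact force; continue down.

>>> carry_out([
  [0,0,0.015,0,-0.7],
  [0,0,0.03,0,-0.7],
  [0,0,0.045,0,-0.7],
  [0,0,0.06,0,-0.7],
  [0,0,0.07,0,-0.7],
  [0,0,0.07,0,-0.7],
])

```text
clock: 43.18
position: [0.4999, 0.2439, 0.0862]
ee_rot: [0.927, 0.375, -0.0, -0.0]
ft_force: [0.0, 0.1, -1.4]
grip_width: 0.322
grasp_force: 40.0
```

```bash
python3 plan.py 499.7 243.9 85.7 -45
```

```text
t 43.17 p [499.9 243.9  86.2] th -46.0 tilt [-0. -0.] j7 -1.27 F [ 0.   0.1 -1.4] Mz 0.029 w 0.322 gf 40.0
->0.0 [-0.001, -0.001, 0.004] spin -0.034
```

>>> carry_out([
  [0,0,0.008,0,-0.7],
  [0,0,0.013,0,-0.7],
  [0,0,0.013,0,-0.7],
])

```text
clock: 43.55
position: [0.5, 0.244, 0.0856]
ee_rot: [0.927, 0.374, 0.0, -0.0]
ft_force: [-5.7, -2.2, 12.9]
grip_width: 0.32
grasp_force: 41.8
```

```bash
python3 plan.py 499.7 243.9 85.7 -45
```

```text
t 43.55 p [500.  244.   85.6] th -46.0 tilt [ 0. -0.] j7 -1.26 F [-5.7 -2.2 12.9] Mz -0.004 w 0.32 gf 41.8
->0.0 [-0.002, -0.001, -0.0] spin -0.034
```

Red is home. Turning it clockwise towards about -97°.

>>> carry_out([
  [0,0,-0.007,0.1,-0.7],
  [0,0,-0.007,0.2,-0.7],
  [0,0,-0.007,0.3,-0.7],
  [0,0,-0.007,0.4,-0.7],
  [0,0,-0.007,0.5,-0.7],
  [0,0,-0.007,0.6,-0.7],
  [0,0,-0.007,0.7,-0.7],
  [0,0,-0.007,0.8,-0.7],
  [0,0,-0.007,0.9,-0.7],
  [0,0,-0.007,1.0,-0.7],
  [0,0,-0.007,1.0,-0.7],
])

```text
clock: 44.92
position: [0.4997, 0.2447, 0.0857]
ee_rot: [0.992, 0.122, 0.0, -0.0]
ft_force: [-2.5, 2.0, 1.6]
grip_width: 0.323
grasp_force: 40.4
```

>>> carry_out([
  [0,0,0,0.1,-0.7],
  [0,0,0,0.2,-0.7],
  [0,0,0,0.3,-0.7],
  [0,0,0,0.35,-0.7],
  [0,0,0,0.35,-0.7],
])

```text
clock: 45.55
position: [0.4997, 0.2448, 0.0857]
ee_rot: [1.0, 0.031, -0.0, -0.001]
ft_force: [-3.0, 5.0, 3.2]
grip_width: 0.322
grasp_force: 40.5
```

```bash
python3 plan.py
```

```text
t 45.55 p [499.7 244.8  85.7] th -86.4 tilt [-0.    -0.001] j7 -1.93 F [-3.   5.   3.2] Mz 0.03 w 0.322 gf 40.5
```

>>> carry_out([
  [0,0,0,0.05,-0.7],
  [0,0,0,0.1,-0.7],
  [0,0,0,0.13,-0.7],
  [0,0,0,0.13,-0.7],
])

```text
clock: 46.05
position: [0.4997, 0.2449, 0.0857]
ee_rot: [1.0, -0.003, -0.0, -0.001]
ft_force: [-3.6, 4.2, 1.8]
grip_width: 0.321
grasp_force: 40.5
```

```bash
python3 plan.py
```

```text
t 46.05 p [499.7 244.9  85.7] th -90.3 tilt [-0.    -0.001] j7 -2.0 F [-3.6  4.2  1.8] Mz 0.072 w 0.321 gf 40.5
```

>>> carry_out([
  [0,0,0,0.05,-0.7],
  [0,0,0,0.1,-0.7],
  [0,0,0,0.1,-0.7],
])

```text
clock: 46.42
position: [0.4997, 0.2451, 0.0857]
ee_rot: [1.0, -0.029, -0.0, -0.001]
ft_force: [-2.7, 6.1, 2.7]
grip_width: 0.322
grasp_force: 40.5
```

```bash
python3 plan.py
```

```text
t 46.42 p [499.7 245.1  85.7] th -93.3 tilt [-0.    -0.001] j7 -2.04 F [-2.7  6.1  2.7] Mz 0.111 w 0.322 gf 40.5
```

>>> carry_out([
  [0,0,0,0.03,-0.7],
  [0,0,0,0.07,-0.7],
  [0,0,0,0.07,-0.7],
])

```text
clock: 46.8
position: [0.4997, 0.2451, 0.0857]
ee_rot: [0.999, -0.047, 0.0, -0.001]
ft_force: [-3.3, 6.0, 2.8]
grip_width: 0.325
grasp_force: 40.4
```

```bash
python3 plan.py
```

```text
t 46.8 p [499.7 245.1  85.7] th -95.4 tilt [ 0.    -0.001] j7 -2.08 F [-3.3  6.   2.8] Mz 0.117 w 0.325 gf 40.4
```

>>> carry_out([
  [0,0,0,0.02,-0.7],
  [0,0,0,0.05,-0.7],
  [0,0,0,0.05,-0.7],
])

```text
clock: 47.18
position: [0.4998, 0.2451, 0.0857]
ee_rot: [0.998, -0.06, 0.0, -0.001]
ft_force: [-3.0, 5.3, 3.1]
grip_width: 0.323
grasp_force: 40.4
```

```bash
python3 plan.py
```

```text
t 47.17 p [499.8 245.1  85.7] th -96.9 tilt [ 0.    -0.001] j7 -2.1 F [-3.   5.3  3.1] Mz 0.301 w 0.323 gf 40.4
```

>>> carry_out([
  [0,0,0,0.02,-0.7],
  [0,0,0,0.04,-0.7],
  [0,0,0,0.04,-0.7],
])

```text
clock: 47.55
position: [0.4998, 0.2451, 0.0857]
ee_rot: [0.998, -0.07, 0.0, -0.001]
ft_force: [-2.7, 4.7, 1.5]
grip_width: 0.32
grasp_force: 40.4
```

```bash
python3 plan.py
```

```text
t 47.55 p [499.8 245.1  85.7] th -98.1 tilt [ 0.    -0.001] j7 -2.12 F [-2.7  4.7  1.5] Mz 0.379 w 0.32 gf 40.4
```

Red is at its stop. Release it and go to the start knob.

>>> carry_out([
  [0,0,0,-0.06,-0.7],
  [0,0,0,-0.06,-0.7],
  [0,0,0,-0.06,0.1],
  [0,0,0,-0.06,0.1],
  [0,0,0,-0.06,0.1],
  [0,0,-0.3,-0.06,0.2],
  [0,0,-0.6,-0.06,0.2],
  [0,0,-0.6,-0.06,0.2],
  [0,0,-0.6,-0.06,0.2],
])

```text
clock: 48.68
position: [0.4997, 0.2437, 0.175]
ee_rot: [0.998, -0.056, -0.0, 0.0]
ft_force: [-0.6, 0.5, -0.7]
grip_width: 0.599
grasp_force: 0.0
```

```bash
python3 plan.py 565 190 170 -45 632 137.3 150 6
python3 - <<'E'
from h import *
for n in("top","side"):
    c=camera(n); W=cloud(c); m=mask_hsv(c["img"],(45,100,50),(85,255,255))&(W[...,2]>.06)&(W[...,2]<.1)&(np.hypot(W[...,0]-.632,W[...,1]-.137)<.04)
    print(n,m.sum(),np.median(W[m],0).round(4) if m.any() else "",W[m].min(0).round(4),W[m].max(0).round(4))
save('all3',c['img'][150:250,200:330],5)
E
```

```text
t 48.67 p [499.7 243.7 175. ] th -96.4 tilt [-0.  0.] j7 -2.13 F [-0.6  0.5 -0.7] Mz 0.008 w 0.599 gf 0.0
->0.0 [0.236, 0.153, 0.016] spin -0.857
->0.1 [0.146, 0.241, 0.016] spin -0.857
->1.0 [0.034, 0.282, 0.067] spin -0.85
->1.1 [-0.091, 0.269, 0.067] spin -0.85
top 42 [0.6325 0.1372 0.0907] [0.6221 0.1245 0.0815] [0.6434 0.1479 0.0962]
side 80 [0.6309 0.1272 0.0854] [0.6183 0.1193 0.0685] [0.6436 0.1519 0.0933]
```

View pics/all3.png

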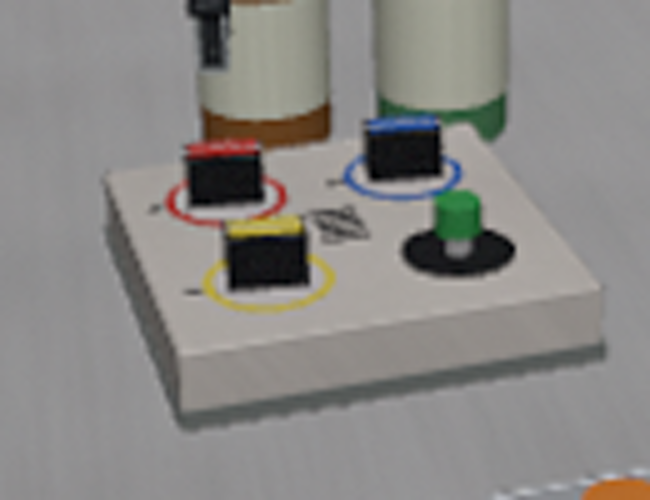

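All three knobs are home in their rings: red (225,175), yellow (265,255) and blue (402,150). The start knob is at (458,215), so I go there.

>>> carry_out([
  [0.12,0.08,0,-0.42,0.2],
  [0.236,0.153,0,-0.857,0.2],
  [0.236,0.153,0,-0.857,0.2],
])

```text
clock: 49.15
position: [0.5331, 0.2152, 0.1741]
ee_rot: [0.986, 0.168, -0.001, 0.001]
ft_force: [-1.5, -0.3, 0.2]
grip_width: 0.599
grasp_force: 0.0
```

>>> carry_out([
  [0.07,0.12,0,-0.42,0.2],
  [0.146,0.241,0,-0.857,0.2],
  [0.146,0.241,0,-0.857,0.2],
])

```text
clock: 49.52
position: [0.5657, 0.1882, 0.1741]
ee_rot: [0.924, 0.383, -0.001, 0.001]
ft_force: [-0.1, 1.2, -0.4]
grip_width: 0.599
grasp_force: 0.0
```

>>> carry_out([
  [0.017,0.14,0,-0.42,0.2],
  [0.034,0.282,0.05,-0.85,0.2],
  [0.034,0.282,0.05,-0.85,0.2],
])

```text
clock: 49.9
position: [0.5989, 0.1618, 0.1658]
ee_rot: [0.816, 0.578, -0.002, 0.0]
ft_force: [0.2, -0.2, 0.9]
grip_width: 0.599
grasp_force: 0.0
```

>>> carry_out([
  [-0.05,0.13,0,-0.42,0.2],
  [-0.091,0.269,0.07,-0.85,0.2],
  [-0.091,0.269,0.07,-0.85,0.2],
  [-0.091,0.269,0.07,-0.85,0.2],
  [-0.091,0.269,0.07,-0.85,0.2],
])

```text
clock: 50.52
position: [0.6318, 0.1379, 0.1569]
ee_rot: [0.67, 0.743, -0.0, -0.0]
ft_force: [0.2, -0.0, -0.0]
grip_width: 0.602
grasp_force: 0.0
```

```bash
python3 plan.py 632.3 137.3 83 6.2
```

```text
t 50.52 p [631.8 137.9 156.9] th 5.9 tilt [ 0.    -0.001] j7 -0.11 F [ 0.2 -0.  -0. ] Mz 0.04 w 0.602 gf 0.0
->0.0 [-0.004, 0.003, 0.493] spin -0.009
```

>>> carry_out([
  [0,0,0.2,0,0.2],
  [0,0,0.4,0,0.2],
  [0,0,0.48,0,0.2],
  [0,0,0.48,0,0.2],
  [0,0,0.48,0,-0.7],
  [0,0,0.48,0,-0.7],
  [0,0,0.48,0,-0.7],
  [0,0,0.48,0,-0.7],
  [0,0,0.48,0,-0.7],
], force=50)

```text
clock: 51.65
position: [0.6335, 0.1379, 0.0872]
ee_rot: [0.669, 0.743, 0.002, 0.001]
ft_force: [3.1, 0.6, 6.3]
grip_width: 0.332
grasp_force: 49.9
```

>>> carry_out([
  [0,0,-0.02,0,-0.7],
  [0,0,-0.04,0,-0.7],
  [0,0,-0.06,0,-0.7],
  [0,0,-0.07,0,-0.7],
  [0,0,-0.07,0,-0.7],
])

```text
clock: 52.28
position: [0.6334, 0.1379, 0.0964]
ee_rot: [0.669, 0.743, 0.001, 0.001]
ft_force: [8.2, 1.2, -5.7]
grip_width: 0.336
grasp_force: 49.7
```

```bash
python3 plan.py
```

```text
t 52.27 p [633.4 137.9  96.4] th 6.0 tilt [0.    0.003] j7 -0.1 F [ 8.2  1.2 -5.7] Mz 0.01 w 0.336 gf 49.7
```

>>> carry_out([
  [0,0,-0.01,0,-0.7],
  [0,0,-0.02,0,-0.7],
  [0,0,-0.025,0,-0.7],
  [0,0,-0.025,0,-0.7],
])

```text
clock: 52.78
position: [0.6334, 0.1379, 0.0994]
ee_rot: [0.669, 0.743, 0.001, 0.001]
ft_force: [11.4, 2.8, -10.6]
grip_width: 0.33
grasp_force: 50.5
```

```bash
python3 plan.py
```

```text
t 52.77 p [633.4 137.9  99.4] th 6.0 tilt [0.    0.003] j7 -0.1 F [ 11.4   2.8 -10.6] Mz -0.014 w 0.33 gf 50.5
```

The stop is reached: 12.2 mm up, and the pull rose past the spring force. Hold it, then lower and let go.

>>> carry_out([
  [0,0,-0.01,0,-0.7],
  [0,0,-0.01,0,-0.7],
  [0,0,-0.01,0,-0.7],
  [0,0,-0.01,0,-0.7],
  [0,0,-0.01,0,-0.7],
  [0,0,-0.01,0,-0.7],
  [0,0,-0.01,0,-0.7],
  [0,0,-0.01,0,-0.7],
  [0,0,-0.01,0,-0.7],
  [0,0,-0.01,0,-0.7],
  [0,0,-0.01,0,-0.7],
  [0,0,-0.01,0,-0.7],
])

```text
clock: 54.28
position: [0.6333, 0.1379, 0.0996]
ee_rot: [0.669, 0.743, 0.001, 0.001]
ft_force: [16.0, 3.4, -20.8]
grip_width: 0.334
grasp_force: 51.8
```

```bash
python3 plan.py
python3 - <<'E'
from h import *
c=camera("side"); save('pull',c['img'][150:250,200:330],5)
E
```

```text
t 54.27 p [633.3 137.9  99.6] th 6.0 tilt [-0.     0.003] j7 -0.1 F [ 16.    3.4 -20.8] Mz -0.007 w 0.334 gf 51.8
```

View pics/pull.png

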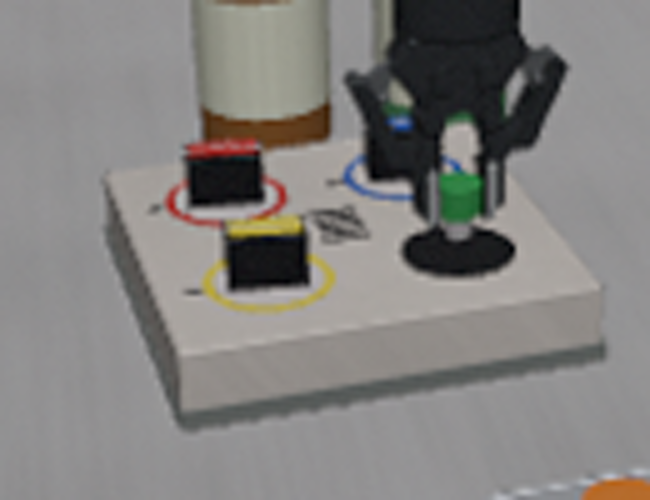

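The green head is up (460,195) and hard against its stop. Lower, open, and retreat.

>>> carry_out([
  [0,0,0.03,0,-0.7],
  [0,0,0.06,0,-0.7],
  [0,0,0.095,0,-0.7],
  [0,0,0.095,0,-0.7],
  [0,0,0.095,0,0.2],
  [0,0,0.095,0,0.2],
  [0,0,0.095,0,0.2],
  [0,0,0.095,0,0.2],
  [0,0,-0.2,0,0.2],
  [0,0,-0.5,0,0.2],
  [0,0,-0.8,0,0.2],
  [0,0,-0.8,0,0.2],
  [0,0,-0.8,0,0.2],
])

```text
clock: 55.95
position: [0.6318, 0.1376, 0.2205]
ee_rot: [0.669, 0.743, -0.0, -0.0]
ft_force: [-0.7, 0.3, -0.4]
grip_width: 0.602
grasp_force: 0.0
```

>>> carry_out([
  [-0.4,-0.3,0,0,0.2],
  [-0.8,-0.6,0,0,0.2],
  [-0.8,-0.9,0,0,0.2],
  [-0.8,-0.9,0,0,0.2],
  [-0.8,-0.9,0,0,0.2],
])

```text
clock: 56.58
position: [0.5103, 0.0045, 0.2206]
ee_rot: [0.669, 0.743, -0.0, -0.0]
ft_force: [0.9, -0.0, -0.7]
grip_width: 0.598
grasp_force: 0.0
```

```bash
python3 plan.py
python3 - <<'E'
from h import *
c=camera("side"); W=cloud(c); m=mask_hsv(c["img"],(45,100,50),(85,255,255))&(W[...,2]>.06)&(W[...,2]<.11)&(np.hypot(W[...,0]-.632,W[...,1]-.137)<.04)
print(m.sum(),W[m].min(0).round(4),W[m].max(0).round(4)); save('end',c['img'][150:300,200:380],4)
t=camera("top"); W=cloud(t)
for k,(x,y) in dict(red=(.4997,.244),yellow=(.5132,.1249),blue=(.619,.2563)).items():
    q=(np.hypot(W[...,0]-x,W[...,1]-y)<.04)&(W[...,2]>.08); print(k,q.sum(),np.median(W[q][:,2]).round(4),rect(W[q]))
E
```

```text
t 56.58 p [510.3   4.5 220.6] th 6.0 tilt [ 0.    -0.001] j7 0.03 F [ 0.9 -0.  -0.7] Mz 0.012 w 0.598 gf 0.0
79 [0.6184 0.1204 0.068 ] [0.6438 0.1505 0.092 ]
red 130 0.0906 (array([500.1, 244.2,  46.3,  27.8]), 1.3)
yellow 131 0.0911 (array([513.7, 124.6,  49.3,  27.6]), -4.8)
blue 138 0.0904 (array([620.6, 256.5,  50.7,  29.7]), -4.5)
```

View pics/end.png

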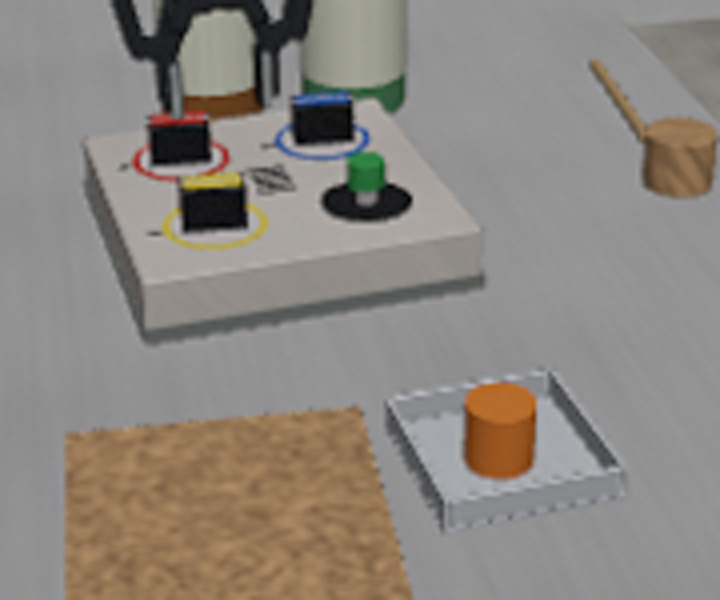

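The final view shows all knobs flat at their stops, the start knob down, and the cap in the tray. Handing in.

```bash
python3 -c "
from h import *
print(ticket.hand_in())"
```

```text
the job is handed in; nothing more can be done
None
```

The job is handed in (no verdict came back): the cap is in the tray, the red, yellow and blue knobs are home and at their stops, and the start knob was pulled fully up, held and let back down, about 57 s on the robot clock.

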